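# Gauge bored guide blocks on a progressive plug gauge and sort them

### The arm

A 7-joint arm with a two-finger parallel gripper is mounted at the origin on a cart in front of the work surface, level with it; the furniture and walls round the work are solid. World frame = base frame: x ahead of the robot, y to its left, z up, the work surface at z = 0. Lengths are in mm, angles in rad, forces in N, time in s.
With the tool pointing down it reaches from about 400 to 900 mm from the base axis. Payload 5.6 kg.
Tool frame: the origin (TCP) lies at the very end of the fingers, on their centre line; the grasp point (between the pads) lies 19 mm behind it; z points along the fingers, y is the line along which they close (so a half turn about z gives the same grasp; the last joint's range is limited). The gripper opens to 92 mm and grips with 3 to 60 N. Pads are 20 mm wide; open, the fingers measure 128 mm over their backs; the gripper's body (75 mm by 189 mm) begins 69 mm behind the grasp point.
Start: joints at [-1.389, 0.468, -0.012, 1.603, 0.006, 1.071, -0.056], TCP at [144.934, 633.643, 214.592] pointing down, gripper open.
Joint ranges: [-2.53, 2.53], [-0.31, 2.02], [-1.57, 1.55], [0.28, 2.44], [-1.29, 4.43], [0.15, 1.84], [-2.92, 2.92]. Speed limits (rad/s): [2.57, 2.57, 3.14, 3.14, 3.14, 3.14, 3.14].

### API

Orientations are given as a unit quaternion [x, y, z, w].
In Python, from plant import telemetry, optics, ticket gives the robot as it stands.
- The arm moves only by the shell command python3 -m creep 'ROWS'. ROWS is JSON, a list of rows, each an object of numbers: "dx", "dy", "dz": the shift along the tool's x, y, z in units of 0.1 m (1.0 is 0.1 m); "ax", "ay", "az": the turn, a rotation vector about the tool's x, y, z in units of 90 degrees (1.0 is 90 degrees); "hand": the opening, from -1 (shut) to 1 (fully open). In form: [{"dx": .., "dy": .., "dz": .., "ax": .., "ay": .., "az": .., "hand": ..}, ...]. A call has exactly 10 rows; each row is the pose to reach, as a shift and turn from the pose commanded when the call began, along the tool's axes at that moment; what a row does not reach only later rows make up. A row lasts 1/12 s, in which the tool goes at most 41.7 mm and 7.16 degrees, less where a joint would pass 70% of its speed; a pose out of reach is approached as far as the arm can. A call with a number of a shift or a turn outside -1 to 1 is refused whole. A call with a gripper value outside its range is refused whole. The fingers move at their own pace and stop on an object; the grip force is fixed at half the most. Time passes only in rows, so rows that repeat a pose let the fingers close, or fill a call up. It gives the time, the measured TCP pose, the force, the opening and the grip force at its end, in the units of the state.
- telemetry.sense(): the state, without advancing time (a new reading comes with each control period).
- optics.read_camera(name): name is "scene" or "top"; returns (picture, depth): 400x640x3 uint8, red, green, blue; 400x640 float32, mm along the optical axis (not along the pixel's ray), 0 where there is no reading.
- optics.camera_info(name): a dict with "fx", "fy", "cx", "cy" (pixels), "cam_to_world" (4x4, takes a point from camera to world coordinates). Camera axes: x right, y down, z forward; pixel columns grow to the right and rows downward; lengths in mm; the calibration is good to about 2 mm. A picture is of the moment at which its call begins. camera_info takes no time and is no camera call.
- ticket.sign_off(): hands the job in; it is judged then, once.
The state is a dict: "time_s": time; "joint_positions": joint angles; "joint_velocities": joint speeds; "joint_efforts": joint torques, N m; "ee_pos": TCP position; "tool_rot": TCP orientation; "wrist_force": force on the tool from outside, world axes, zero at the start; "moment": the same for the moment, N m; "opening": opening from 0.0 (shut) to 1.0 (fully open); "gripper_force": force on a finger pad.
Only numpy, scipy, OpenCV 4.12 (cv2) and the standard library are available. Lean on these libraries where they do the work, as an engineer would, in place of code of your own. Each camera call takes 0.05 s, during which the arm holds its last target. There are 200 camera calls.

### The job

Check the bores of the three aluminium guide blocks on the level plug gauge, one block at a time: slide the block along the pin gently until it will go no further, let it rest against the stop for a moment, then draw it off. A block that stops at the step of the pin is good and goes in the green bin; one that passes over the thick part right up to the collar is bored too large and goes in the red bin. Lay each block flat in its bin, not dropped or stacked, before you take the next, and leave the two bottles, the motor and the screw tin where they stand.

Things in the scene. Friction and masses are not known exactly. Their poses are not given: they have to be found in the camera images.
- gauge_step (a point): plug gauge: point on the axis of its level stepped steel pin, 72 mm above the bench, at the step, i.e. the front face of the thick part (NOT GO, 24 mm diameter, red band, 20 mm long). x runs along the pin from the free nose to the stand, so a block slides on towards +x; z is up
- gauge_nose (a point): tip of the pin's free nose, on the axis, same axes as gauge_step and 32 mm before it: a cone 7 mm long (9 widening to 17.2 mm diameter), then the thin part (GO, 17.2 mm diameter, green band, 25 mm long) up to the step
- gauge_collar (a point): middle of the face of the collar (35 mm diameter, 8 mm thick) that ends the pin, same axes, 20 mm behind the step. Behind it the blue stand: from 7 to 37 mm behind this point, 50 mm wide, top 90 mm above the bench (screw heads 94); handle end 67 mm behind
- block_1_mid (a point): centre of one of three outwardly identical aluminium guide blocks, 60 long x 38 wide x 38 mm high, 0.12 to 0.2 kg, lying flat (centre 19 mm up). A round bore runs right through along x, the 60 mm length; z is up. Either end may lead. Bore 20.8 mm (right) or 27.2 mm (too large): which block has which is not known until it is gauged
- block_2_mid (a point): centre of one of three outwardly identical aluminium guide blocks, 60 long x 38 wide x 38 mm high, 0.12 to 0.2 kg, lying flat (centre 19 mm up). A round bore runs right through along x, the 60 mm length; z is up. Either end may lead. Bore 20.8 mm (right) or 27.2 mm (too large): which block has which is not known until it is gauged
- block_3_mid (a point): centre of one of three outwardly identical aluminium guide blocks, 60 long x 38 wide x 38 mm high, 0.12 to 0.2 kg, lying flat (centre 19 mm up). A round bore runs right through along x, the 60 mm length; z is up. Either end may lead. Bore 20.8 mm (right) or 27.2 mm (too large): which block has which is not known until it is gauged
- gauge_at_step (a point): where the centre of a block is when the step stops it: on the pin's axis, 30 mm before gauge_step, same axes
- gauge_at_collar (a point): where the centre of a block is when the collar stops it: on the pin's axis, 10 mm before gauge_step, same axes
- gauge: the whole gauge, fixed to the bench: origin on the bench, same axes as gauge_step, which lies at (-15, 0, 72) mm from it. Steel base plate under the pin: 10 mm thick, 100 mm along x, 76 mm along y, centred on the origin
- bin_green: green open plastic bin for good blocks, on a plywood board: 168 mm along its x, 104 mm along its y over the rim, 158 x 94 mm inside; top of the rim 32 mm above its origin. Origin: centre of its underside, 8 mm above the bench; inner floor 3 mm above the origin. Two blocks fit end to end along x (centres at x = +-39 mm, y = 0)
- bin_red: red bin for blocks bored too large, same size and axes, beside the green one on the same board; either may be the left one
- solvent_bottle: white solvent dispenser bottle, 62 mm across, 123 mm high, standing loose; origin at the centre of its foot; leave alone
- brown_bottle: brown bottle with black cap, 34 mm across, 85 mm high, standing loose; origin at the centre of its foot; leave alone
- motor: small geared motor with a brass plate, 82x41x26 mm, lying loose; origin on the bench under it; leave alone
- tin: round open steel tin of screws, 60 mm across, 20 mm high, loose; origin at the centre of its foot; leave alone

How it is judged (in metres and radians):
On the way, in this order (a step that is already met when the one before it is completed fails the run):
1. a first block is held against its stop on the gauge pin (step or collar) (((distance between block_1_mid and gauge_at_step below 0.0045 m and angle between the x axis of block_1_mid and the x axis of gauge_at_step, either way round below 0.12 rad) or (distance between block_2_mid and gauge_at_collar below 0.0045 m and angle between the x axis of block_2_mid and the x axis of gauge_at_collar, either way round below 0.12 rad) or (distance between block_3_mid and gauge_at_step below 0.0045 m and angle between the x axis of block_3_mid and the x axis of gauge_at_step, either way round below 0.12 rad))), for 0.2 s.
2. with that one sorted, a second block is held against its stop on the pin ((((distance between block_1_mid and gauge_at_step below 0.0045 m and angle between the x axis of block_1_mid and the x axis of gauge_at_step, either way round below 0.12 rad) and (x of block_2_mid in the frame of bin_red between -0.062 and 0.062 m and y of block_2_mid in the frame of bin_red between -0.036 and 0.036 m and z of block_2_mid in the frame of bin_red between 0.015 and 0.03 m)) or ((distance between block_1_mid and gauge_at_step below 0.0045 m and angle between the x axis of block_1_mid and the x axis of gauge_at_step, either way round below 0.12 rad) and (x of block_3_mid in the frame of bin_green between -0.062 and 0.062 m and y of block_3_mid in the frame of bin_green between -0.036 and 0.036 m and z of block_3_mid in the frame of bin_green between 0.015 and 0.03 m)) or ((distance between block_2_mid and gauge_at_collar below 0.0045 m and angle between the x axis of block_2_mid and the x axis of gauge_at_collar, either way round below 0.12 rad) and (x of block_1_mid in the frame of bin_green between -0.062 and 0.062 m and y of block_1_mid in the frame of bin_green between -0.036 and 0.036 m and z of block_1_mid in the frame of bin_green between 0.015 and 0.03 m)) or ((distance between block_2_mid and gauge_at_collar below 0.0045 m and angle between the x axis of block_2_mid and the x axis of gauge_at_collar, either way round below 0.12 rad) and (x of block_3_mid in the frame of bin_green between -0.062 and 0.062 m and y of block_3_mid in the frame of bin_green between -0.036 and 0.036 m and z of block_3_mid in the frame of bin_green between 0.015 and 0.03 m)) or ((distance between block_3_mid and gauge_at_step below 0.0045 m and angle between the x axis of block_3_mid and the x axis of gauge_at_step, either way round below 0.12 rad) and (x of block_1_mid in the frame of bin_green between -0.062 and 0.062 m and y of block_1_mid in the frame of bin_green between -0.036 and 0.036 m and z of block_1_mid in the frame of bin_green between 0.015 and 0.03 m)) or ((distance between block_3_mid and gauge_at_step below 0.0045 m and angle between the x axis of block_3_mid and the x axis of gauge_at_step, either way round below 0.12 rad) and (x of block_2_mid in the frame of bin_red between -0.062 and 0.062 m and y of block_2_mid in the frame of bin_red between -0.036 and 0.036 m and z of block_2_mid in the frame of bin_red between 0.015 and 0.03 m)))), for 0.2 s.
3. with two blocks sorted, the last block is held against its stop on the pin ((((distance between block_1_mid and gauge_at_step below 0.0045 m and angle between the x axis of block_1_mid and the x axis of gauge_at_step, either way round below 0.12 rad) and (x of block_2_mid in the frame of bin_red between -0.062 and 0.062 m and y of block_2_mid in the frame of bin_red between -0.036 and 0.036 m and z of block_2_mid in the frame of bin_red between 0.015 and 0.03 m) and (x of block_3_mid in the frame of bin_green between -0.062 and 0.062 m and y of block_3_mid in the frame of bin_green between -0.036 and 0.036 m and z of block_3_mid in the frame of bin_green between 0.015 and 0.03 m)) or ((distance between block_2_mid and gauge_at_collar below 0.0045 m and angle between the x axis of block_2_mid and the x axis of gauge_at_collar, either way round below 0.12 rad) and (x of block_1_mid in the frame of bin_green between -0.062 and 0.062 m and y of block_1_mid in the frame of bin_green between -0.036 and 0.036 m and z of block_1_mid in the frame of bin_green between 0.015 and 0.03 m) and (x of block_3_mid in the frame of bin_green between -0.062 and 0.062 m and y of block_3_mid in the frame of bin_green between -0.036 and 0.036 m and z of block_3_mid in the frame of bin_green between 0.015 and 0.03 m)) or ((distance between block_3_mid and gauge_at_step below 0.0045 m and angle between the x axis of block_3_mid and the x axis of gauge_at_step, either way round below 0.12 rad) and (x of block_1_mid in the frame of bin_green between -0.062 and 0.062 m and y of block_1_mid in the frame of bin_green between -0.036 and 0.036 m and z of block_1_mid in the frame of bin_green between 0.015 and 0.03 m) and (x of block_2_mid in the frame of bin_red between -0.062 and 0.062 m and y of block_2_mid in the frame of bin_red between -0.036 and 0.036 m and z of block_2_mid in the frame of bin_red between 0.015 and 0.03 m)))), for 0.2 s.
At the end, for the whole second after the job is handed in: blocks 1 and 3 (right bore) lie flat in the green bin and block 2 (bore too large) lies flat in the red bin: each centre within 62 mm along and 36 mm across of its bin's middle and 15 to 30 mm above the bin's underside, at rest (x of block_1_mid in the frame of bin_green between -0.062 and 0.062 m and y of block_1_mid in the frame of bin_green between -0.036 and 0.036 m and z of block_1_mid in the frame of bin_green between 0.015 and 0.03 m and x of block_2_mid in the frame of bin_red between -0.062 and 0.062 m and y of block_2_mid in the frame of bin_red between -0.036 and 0.036 m and z of block_2_mid in the frame of bin_red between 0.015 and 0.03 m and x of block_3_mid in the frame of bin_green between -0.062 and 0.062 m and y of block_3_mid in the frame of bin_green between -0.036 and 0.036 m and z of block_3_mid in the frame of bin_green between 0.015 and 0.03 m and linear speed of each of block_1, block_2, block_3 below 0.02 m/s); the robot touches nothing.
It fails at once if the white bottle, the brown bottle, the motor or the screw tin is pushed more than 25 mm or tipped (distance of any of solvent_bottle, brown_bottle, motor, tin from where it was at the start of the episode above 0.025 m or angle between any of solvent_bottle, brown_bottle, motor, tin's own z axis and vertical above 0.4 rad).
It fails at once if a block is dropped or thrown: faster than 0.9 m/s within 120 mm of the bench top ((linear speed of block_1 above 0.9 m/s and height (world z) of block_1_mid below 0.12 m) or (linear speed of block_2 above 0.9 m/s and height (world z) of block_2_mid below 0.12 m) or (linear speed of block_3 above 0.9 m/s and height (world z) of block_3_mid below 0.12 m)).
It fails at once if a block is forced against the gauge with more than 40 N (contact force between any of block_1, block_2, block_3 and gauge above 40 N).
It also fails if it takes over 72 s, if anything falls off the work surface, if the arm or the gripper's body presses on something with over 40 N, if the wrist force passes 120 N, or if a joint passes its speed limit or range.

## Working session

There is one attempt and no reset: what is moved stays moved. The work goes in short steps, Python scripts to look and compute and a shell command to move; the robot and the scene stay as the last step left them, time stands still between calls to the robot, and variables do not carry over. Pictures are saved under pics/ and viewed, at most 10 in all, crops included, and the job is handed in when it is done.

```bash
ls; mkdir -p pics
cat > look.py <<'E'
import numpy as np, cv2
from plant import telemetry, optics
def grab(n,f=None):
    p,d=optics.read_camera(n)
    if f: cv2.imwrite('pics/'+f,cv2.cvtColor(p,cv2.COLOR_RGB2BGR))
    i=optics.camera_info(n); v,u=np.mgrid[0:400,0:640]
    T=np.array(i['cam_to_world'])
    P=np.stack([(u-i['cx'])/i['fx']*d,(v-i['cy'])/i['fy']*d,d],-1)@T[:3,:3].T+T[:3,3]
    P[d<=0]=np.nan
    return p,d,P
E
python3 - <<'E'
from look import *
for n in('scene','top'):
    p,d,P=grab(n,n+'0.png'); np.savez(n+'0.npz',p=p,P=P)
    print(optics.camera_info(n))
print(telemetry.sense())
E
```

```text
pics
{'fx': 392.81776626846374, 'fy': 392.81776626846374, 'cx': 329.07852965348127, 'cy': 198.60852373828547, 'cam_to_world': array([[ 7.11771532e-01, -4.37643956e-01,  5.49407912e-01,
        -5.39613538e+01],
       [-7.02180612e-01, -4.63364544e-01,  5.40588279e-01,
        -7.47236312e+02],
       [ 1.79909536e-02, -7.70558931e-01, -6.37114792e-01,
         7.71959874e+02],
       [ 0.00000000e+00,  0.00000000e+00,  0.00000000e+00,
         1.00000000e+00]])}
{'fx': 421.6104146255938, 'fy': 421.6104146255938, 'cx': 311.90337153166644, 'cy': 200.59715091399718, 'cam_to_world': array([[ 1.29014174e-02, -9.85584446e-01,  1.68691591e-01,
         3.92213955e+02],
       [-9.99806794e-01, -1.52171992e-02, -1.24422919e-02,
        -1.34430935e+02],
       [ 1.48299429e-02, -1.68498476e-01, -9.85590349e-01,
         1.00133268e+03],
       [ 0.00000000e+00,  0.00000000e+00,  0.00000000e+00,
         1.00000000e+00]])}
{'time_s': 0.1, 'joint_positions': array([-1.38898167,  0.4682662 , -0.01159407,  1.60354539,  0.00602667,
        1.07139838, -0.05630356]), 'joint_velocities': array([-8.57012247e-06,  5.85146027e-04,  1.29432151e-03, -2.51699624e-03,
        8.04333983e-04, -4.41912585e-05,  1.51682548e-03]), 'joint_efforts': array([ 1.04208022e-03, -5.21649563e+01, -1.27314928e-02, -2.44369018e+01,
       -5.68512571e-02,  1.40827315e-02,  6.24625113e-05]), 'ee_pos': array([144.86219529, 633.10623464, 213.74473982]), 'tool_rot': array([ 1.12202006e-01,  9.93685102e-01, -7.91622126e-04, -1.77998018e-05]), 'wrist_force': array([0.15814341, 0.48139578, 0.61000292]), 'moment': array([-0.02570873, -0.00842   , -0.00952648]), 'gripper_force': 0.0, 'opening': 1.0020380927517656}
```

View pics/top0.png

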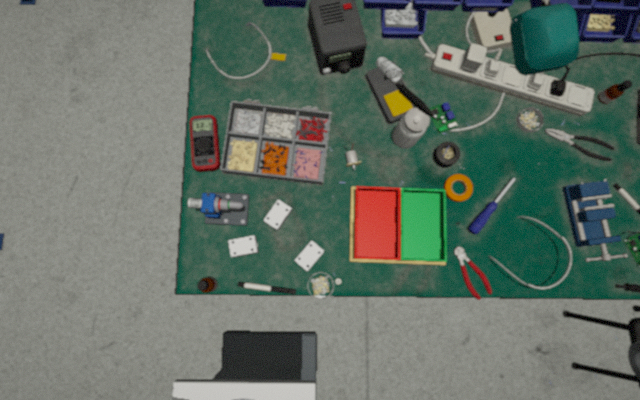

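View pics/scene0.png

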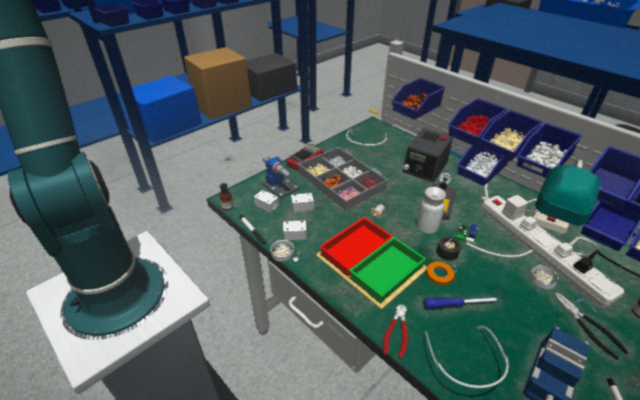

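The top view shows the gauge at (218,208) with its nose to the right (world −y), and blocks at (278,214), (242,246) and (309,255). The red bin is at (376,223) and the green at (423,223). The brown bottle is at (207,284), the tin at (320,285) and the motor at about (353,158). The scene view agrees.

Run:
```python
from look import *
z=np.load('top0.npz');p=z['p'];P=z['P']
hsv=cv2.cvtColor(p,cv2.COLOR_RGB2HSV)
for u,v in((278,214),(242,246),(309,255)):
    m=np.zeros((400,640),bool); m[v-20:v+20,u-20:u+20]=1
    m&=(P[...,2]>31)&(P[...,2]<48)
    n,l,s,c=cv2.connectedComponentsWithStats(m.astype(np.uint8)); k=l[v,u]
    q=P[l==k]; r=cv2.minAreaRect(q[:,:2].astype(np.float32)); b=cv2.boxPoints(r)
    e=b[1]-b[0];f=b[2]-b[1];e=e if np.hypot(*e)>np.hypot(*f) else f
    print('block',len(q),r,np.nanmedian(q[:,2]),'yaw long',np.degrees(np.arctan2(e[1],e[0]))%180, q.mean(0))
for nm,lo,hi in(('red',0,8),('red2',172,180),('green',50,75)):
    m=(hsv[...,0]>=lo)&(hsv[...,0]<=hi)&(hsv[...,1]>150)&(hsv[...,2]>100); m[:180]=0;m[270:]=0;m[:,:345]=0;m[:,450:]=0
    q=P[m]; q=q[~np.isnan(q[:,0])]
    if len(q)>200:
        print(nm,len(q),cv2.minAreaRect(q[:,:2].astype(np.float32)),np.percentile(q[:,2],[2,50,98]))
        h=q[q[:,2]>30];print(' rim',len(h),cv2.minAreaRect(h[:,:2].astype(np.float32)))
# gauge from both cameras
for n,(u0,u1,v0,v1) in(('top',(183,255,185,230)),('scene',(255,305,145,200))):
    z=np.load(n+'0.npz');P=z['P'];p=z['p'];q=P[v0:v1,u0:u1].reshape(-1,3);c=p[v0:v1,u0:u1].reshape(-1,3)
    for lo,hi in((5,15),(50,80),(68,88),(84,93),(86,100)):
        s=(q[:,2]>lo)&(q[:,2]<hi); 
        if s.sum()>5: r=cv2.minAreaRect(q[s,:2].astype(np.float32)); print(n,lo,hi,s.sum(),np.round(r[0],1),np.round(r[1],1),r[2])
    np.savetxt(n+'g.txt',q)
for nm,u,v in(('brown',207,284),('tin',320,285),('motor',353,158),('bottle',412,125)):
    print(nm,np.load('top0.npz')['P'][v,u])
for n,(u0,u1,v0,v1),k in(('top0',(180,262,180,235),9),('scene0',(250,310,145,205),10)):
    cv2.imwrite(f'pics/g{n}.png',cv2.resize(cv2.cvtColor(np.load(n+'.npz')['p'][v0:v1,u0:u1],cv2.COLOR_RGB2BGR),None,fx=k,fy=k,interpolation=cv2.INTER_CUBIC))
```

```text
block 429 ((524.8656616210938, -65.91404724121094), (38.153011322021484, 59.68837356567383), 57.40807342529297) 38.08095153198076 yaw long 147.4081 [524.57613353 -66.07503755  38.1313997 ]
block 449 ((450.9813537597656, 11.470600128173828), (38.15719985961914, 60.42772674560547), 11.49536418914795) 38.22479994378887 yaw long 101.49535 [450.75488356  10.99311125  38.27448562]
block 440 ((431.19085693359375, -140.69003295898438), (37.728336334228516, 59.611961364746094), 50.20506286621094) 38.4613123830689 yaw long 140.20506 [ 431.11147905 -140.63188202   38.43456445]
red 3177 ((513.032958984375, -299.05877685546875), (108.40882873535156, 174.37298583984375), 88.65618133544922) [ 8.10954255 12.1153126  42.06934003]
 rim 536 ((509.1786804199219, -296.6451416015625), (103.76360321044922, 166.5534210205078), 88.65618133544922)
green 2932 ((512.59716796875, -411.89337158203125), (116.52259826660156, 176.3377227783203), 88.7923583984375) [ 3.94901831 11.92944767 42.05556566]
 rim 379 ((507.4698486328125, -404.3279113769531), (101.61824798583984, 166.13218688964844), 88.54551696777344)
top 5 15 1080 [544.2  75.9] [106.3 171. ] 0.9336041212081909
top 50 80 202 [542.3  68.4] [ 44.2 116.2] 12.1331148147583
top 68 88 454 [542.2  68.7] [ 44.2 116.8] 12.1331148147583
top 84 93 321 [540.5  83.8] [47.6 73. ] 23.877273559570312
top 86 100 301 [541.7  83.9] [63.1 47.2] 51.40678024291992
scene 5 15 577 [557.5  68.1] [172.5 181.5] 0.8538727760314941
scene 50 80 144 [539.3  68.4] [ 43.6 118. ] 14.592222213745117
scene 68 88 205 [539.3  68.1] [ 43.7 118.6] 14.103255271911621
scene 84 93 112 [533.2  68.4] [66.6 46.6] 61.3216438293457
scene 86 100 101 [539.2  73.5] [41.2 43. ] 84.40663146972656
brown [365.37195711  77.95930983  70.43371325]
tin [ 364.64203766 -168.14842642   10.83423105]
motor [ 664.47207402 -243.89028907   24.41248647]
bottle [ 716.26106724 -364.19312254  116.20174676]
```

View pics/gtop0.png

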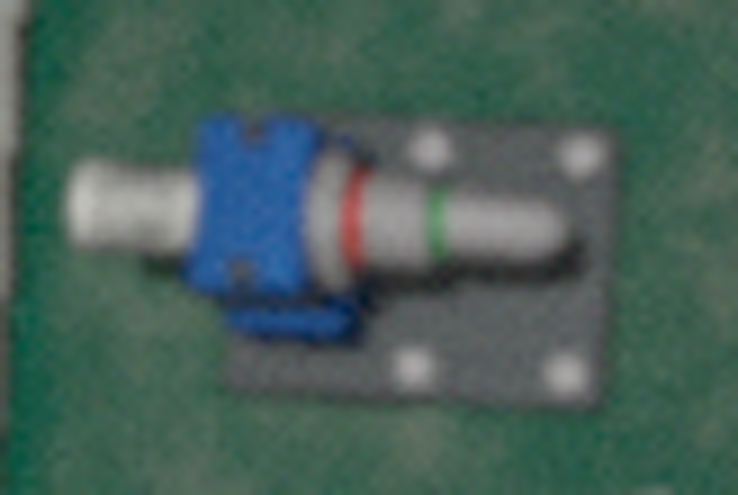

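The crop shows the green band at the step, the red band by the collar and the nose tip at full-image pixel ~(243,205). The pin runs nearly along world y. I'll fit the gauge axis, bins and tin properly and write a move helper.

```bash
cat >> look.py <<'E'
from scipy.spatial.transform import Rotation as R
def pose():
    s=telemetry.sense(); M=R.from_quat(s['tool_rot']).as_matrix()
    return s,np.array(s['ee_pos']),M,np.degrees(np.arctan2(M[1,1],M[0,1]))
def go(*wps):
    """wps: (x,y,z,yaw of tool y); prints rows' values per call, starting from the measured pose, level tool"""
    s,p,M,yaw=pose(); print('t%.2f'%s['time_s'],'at',p.round(1),'yaw%.1f'%yaw,'tilt',M[:,2].round(3),'F',np.round(s['wrist_force'],1),'open%.3f'%s['opening'])
    for w in wps:
        t=np.array(w[:3],float); y=np.radians(w[3]); N=np.array([[-np.sin(-y)*-1*-1,np.cos(y),0],[0,0,0],[0,0,-1]])
        ty=np.array([np.cos(y),np.sin(y),0]); tz=np.array([0,0,-1.]); N=np.stack([np.cross(ty,tz),ty,tz],1)
        d=M.T@(t-p)/100; a=R.from_matrix(M.T@N).as_rotvec()/(np.pi/2)
        print(w,'d',d.round(3),'a',a.round(3),'rows>=%.1f'%max(np.linalg.norm(d)/.417,np.linalg.norm(a)*90/7.16)); p,M=t,N
E
cat > fit.py <<'E'
from look import *
from scipy.optimize import least_squares
def prof(s): # radius vs s from step
    return np.where(s<-25,4.5+(s+32)/7*4.1,np.where(s<0,8.6,12.))
Q={}
for n in('top','scene'):
    q=np.load(n+'0.npz')['P'].reshape(-1,3); q=q[~np.isnan(q).any(1)]
    Q[n]=q[(abs(q[:,0]-540)<25)&(q[:,1]>0)&(q[:,1]<85)&(q[:,2]>60)&(q[:,2]<92)]
def res(v,q,sub=True):
    x,y,th,dz=v; c,s=np.cos(th),np.sin(th); a=(q[:,0]-x)*c+(q[:,1]-y)*s; b=-(q[:,0]-x)*s+(q[:,1]-y)*c
    r=np.hypot(b,q[:,2]-72-dz)-prof(a)
    return np.where((a>-34)&(a<18),r,np.where(a<=-34,5,0*r+2.))
for n,q in Q.items():
    best=None
    for y0 in range(30,66,4):
        o=least_squares(res,[540,y0,np.pi/2,0],args=(q,),loss='soft_l1',diff_step=1e-4)
        if best is None or o.cost<best.cost: best=o
    print(n,len(q),best.x[:2],np.degrees(best.x[2]),best.x[3],best.cost,'min y (nose)',q[:,1].min(),'in',np.sum(abs(best.fun)<1.5))
    # slice centres
    for y in range(14,80,6):
        s=q[abs(q[:,1]-y)<3]
        if len(s)>3: print(y,len(s),s[:,0].min().round(1),s[:,0].max().round(1),s[:,2].max().round(1))
z=np.load('top0.npz');P=z['P'];p=z['p']
q=P[265:300,300:345].reshape(-1,3);q=q[(q[:,2]>9)&(q[:,2]<26)];print('tin',cv2.minEnclosingCircle(q[:,:2].astype(np.float32)))
q=P[180:230,183:262].reshape(-1,3);m=(q[:,2]>7)&(q[:,2]<13)&(q[:,1]<60);print('plate',len(q[m]),np.percentile(q[m],[2,98],axis=0))
E
python3 fit.py; python3 -c "
from look import *
go((330,560,210,77),(470,440,210,70),(540,330,210,65),(560,220,210,60),(560,110,210,57.4),(545,10,190,57.4),(524.9,-66,120,57.4),(524.9,-66,60,57.4))"
```

```text
top 429 [540.43978038  42.30632843] 88.41734883079961 0.24422815184780672 383.2451648439769 min y (nose) 9.161703434413766 in 162
14 20 531.8 547.3 81.0
20 21 531.6 547.5 82.0
26 23 531.1 546.9 82.8
32 21 531.8 546.9 83.5
38 23 530.6 547.1 82.7
44 32 528.5 552.1 86.5
50 31 528.8 550.9 84.8
56 32 529.0 551.1 86.3
62 49 524.1 557.7 91.7
68 62 519.4 561.5 91.9
74 52 518.9 564.1 91.8
scene 230 [540.36897614  40.39921302] 89.95319876435632 0.9020712949813101 235.63879302295186 min y (nose) 6.934267242129977 in 73
14 14 530.5 545.1 83.6
20 9 531.7 544.1 81.7
26 9 532.1 541.6 85.3
32 8 530.4 545.2 81.0
38 11 530.5 547.1 83.2
44 19 528.2 552.2 85.1
50 11 528.4 545.8 86.9
56 16 522.6 547.2 87.5
62 34 523.2 556.7 90.6
68 39 517.4 562.0 91.2
74 24 517.5 557.2 91.5
tin ((364.7168884277344, -167.47792053222656), 30.13414764404297)
plate 526 [[503.00265735   5.76273111   7.17592449]
 [577.53775977  58.09079951  12.85680565]]
t0.10 at [144.9 633.1 213.7] yaw77.1 tilt [-0.    -0.002 -1.   ] F [0.2 0.5 0.6] open1.002
(330, 560, 210, 77) d [-1.968 -0.3    0.038] a [-0.001  0.     0.001] rows>=4.8
(470, 440, 210, 70) d [-1.634 -0.854  0.   ] a [0.    0.    0.078] rows>=4.4
(540, 330, 210, 65) d [-1.034 -0.794  0.   ] a [0.    0.    0.056] rows>=3.1
(560, 220, 210, 60) d [-0.646 -0.912  0.   ] a [0.    0.    0.056] rows>=2.7
(560, 110, 210, 57.4) d [-0.55  -0.953  0.   ] a [0.    0.    0.029] rows>=2.6
(545, 10, 190, 57.4) d [-0.412 -0.923  0.2  ] a [0. 0. 0.] rows>=2.5
(524.9, -66, 120, 57.4) d [-0.24  -0.749  0.7  ] a [0. 0. 0.] rows>=2.5
(524.9, -66, 60, 57.4) d [0.  0.  0.6] a [0. 0. 0.] rows>=1.4
```

```bash
python3 -m creep '[{"dx":-0.1,"dy":-0.06,"hand":0.3},{"dx":-0.2,"dy":-0.12,"hand":0.3},{"dx":-0.35,"dy":-0.2,"hand":0.3},{"dx":-0.5,"dy":-0.3,"hand":0.3},{"dx":-0.65,"dy":-0.4,"hand":0.3},{"dx":-0.8,"dy":-0.5,"hand":0.3},{"dx":-0.9,"dy":-0.55,"hand":0.3},{"dx":-1,"dy":-0.6,"hand":0.3},{"dx":-1,"dy":-0.6,"hand":0.3},{"dx":-1,"dy":-0.6,"hand":0.3}]'
python3 -c "
from look import *
go((545,10,210,57.4))"
```

```text
t0.10 at [144.9 633.1 213.7] yaw77.1 tilt [-0.    -0.002 -1.   ] F [0.2 0.5 0.6] open1.002
(545, 10, 210, 57.4) d [-5.29  -5.182  0.046] a [-0.001  0.     0.219] rows>=17.8validation failed for argument at $[0]...
```

All keys are needed in each row.

```bash
python3 -m creep '[{"dx":-0.15,"dy":-0.1,"dz":0,"ax":0,"ay":0,"az":0,"hand":0.3},{"dx":-0.3,"dy":-0.2,"dz":0,"ax":0,"ay":0,"az":0,"hand":0.3},{"dx":-0.5,"dy":-0.3,"dz":0,"ax":0,"ay":0,"az":0,"hand":0.3},{"dx":-0.7,"dy":-0.4,"dz":0,"ax":0,"ay":0,"az":0,"hand":0.3},{"dx":-0.9,"dy":-0.55,"dz":0,"ax":0,"ay":0,"az":0,"hand":0.3},{"dx":-1,"dy":-0.6,"dz":0,"ax":0,"ay":0,"az":0,"hand":0.3},{"dx":-1,"dy":-0.6,"dz":0,"ax":0,"ay":0,"az":0,"hand":0.3},{"dx":-1,"dy":-0.6,"dz":0,"ax":0,"ay":0,"az":0,"hand":0.3},{"dx":-1,"dy":-0.6,"dz":0,"ax":0,"ay":0,"az":0,"hand":0.3},{"dx":-1,"dy":-0.6,"dz":0,"ax":0,"ay":0,"az":0,"hand":0.3}]'
python3 -c "
from look import *
go((545,10,210,57.4))"
```

```text
time_s: 0.93
ee_pos: [227.5, 554.0, 214.5]
tool_rot: [0.111, 0.994, 0.0, -0.0]
wrist_force: [-0.5, 1.1, -0.6]
opening: 0.652
gripper_force: 0.0
t0.93 at [227.5 554.  214.5] yaw77.3 tilt [-0.001  0.001 -1.   ] F [-0.5  1.1 -0.6] open0.652
(545, 10, 210, 57.4) d [-4.297 -4.605  0.04 ] a [ 0.    -0.001  0.221] rows>=15.1
```

```bash
for i in 1; do
python3 -m creep '[{"dx":-0.2,"dy":-0.2,"dz":0,"ax":0,"ay":0,"az":0,"hand":0.3},{"dx":-0.4,"dy":-0.4,"dz":0,"ax":0,"ay":0,"az":0,"hand":0.3},{"dx":-0.6,"dy":-0.6,"dz":0,"ax":0,"ay":0,"az":0,"hand":0.3},{"dx":-0.8,"dy":-0.8,"dz":0,"ax":0,"ay":0,"az":0,"hand":0.3},{"dx":-1,"dy":-0.9,"dz":0,"ax":0,"ay":0,"az":0,"hand":0.3},{"dx":-1,"dy":-0.9,"dz":0,"ax":0,"ay":0,"az":0,"hand":0.3},{"dx":-1,"dy":-0.9,"dz":0,"ax":0,"ay":0,"az":0,"hand":0.3},{"dx":-1,"dy":-0.9,"dz":0,"ax":0,"ay":0,"az":0,"hand":0.3},{"dx":-1,"dy":-0.9,"dz":0,"ax":0,"ay":0,"az":0,"hand":0.3},{"dx":-1,"dy":-0.9,"dz":0,"ax":0,"ay":0,"az":0,"hand":0.3}]'
python3 -m creep '[{"dx":-0.2,"dy":-0.2,"dz":0,"ax":0,"ay":0,"az":0,"hand":0.3},{"dx":-0.4,"dy":-0.4,"dz":0,"ax":0,"ay":0,"az":0,"hand":0.3},{"dx":-0.6,"dy":-0.6,"dz":0,"ax":0,"ay":0,"az":0,"hand":0.3},{"dx":-0.8,"dy":-0.8,"dz":0,"ax":0,"ay":0,"az":0,"hand":0.3},{"dx":-0.9,"dy":-0.9,"dz":0,"ax":0,"ay":0,"az":0,"hand":0.3},{"dx":-0.9,"dy":-0.9,"dz":0,"ax":0,"ay":0,"az":0,"hand":0.3},{"dx":-0.9,"dy":-0.9,"dz":0,"ax":0,"ay":0,"az":0,"hand":0.3},{"dx":-0.9,"dy":-0.9,"dz":0,"ax":0,"ay":0,"az":0,"hand":0.3},{"dx":-0.9,"dy":-0.9,"dz":0,"ax":0,"ay":0,"az":0,"hand":0.3},{"dx":-0.9,"dy":-0.9,"dz":0,"ax":0,"ay":0,"az":0,"hand":0.3}]'
python3 -m creep '[{"dx":-0.2,"dy":-0.2,"dz":0,"ax":0,"ay":0,"az":0,"hand":0.3},{"dx":-0.4,"dy":-0.4,"dz":0,"ax":0,"ay":0,"az":0,"hand":0.3},{"dx":-0.6,"dy":-0.6,"dz":0,"ax":0,"ay":0,"az":0,"hand":0.3},{"dx":-0.8,"dy":-0.8,"dz":0,"ax":0,"ay":0,"az":0,"hand":0.3},{"dx":-0.8,"dy":-1,"dz":0,"ax":0,"ay":0,"az":0,"hand":0.3},{"dx":-0.8,"dy":-1,"dz":0,"ax":0,"ay":0,"az":0,"hand":0.3},{"dx":-0.8,"dy":-1,"dz":0,"ax":0,"ay":0,"az":0,"hand":0.3},{"dx":-0.8,"dy":-1,"dz":0,"ax":0,"ay":0,"az":0,"hand":0.3},{"dx":-0.8,"dy":-1,"dz":0,"ax":0,"ay":0,"az":0,"hand":0.3},{"dx":-0.8,"dy":-1,"dz":0,"ax":0,"ay":0,"az":0,"hand":0.3}]'
python3 -m creep '[{"dx":-0.2,"dy":-0.2,"dz":0,"ax":0,"ay":0,"az":0,"hand":0.3},{"dx":-0.4,"dy":-0.4,"dz":0,"ax":0,"ay":0,"az":0.05,"hand":0.3},{"dx":-0.6,"dy":-0.6,"dz":0,"ax":0,"ay":0,"az":0.1,"hand":0.3},{"dx":-0.8,"dy":-0.8,"dz":0,"ax":0,"ay":0,"az":0.15,"hand":0.3},{"dx":-0.8,"dy":-1,"dz":0,"ax":0,"ay":0,"az":0.22,"hand":0.3},{"dx":-0.8,"dy":-1,"dz":0,"ax":0,"ay":0,"az":0.22,"hand":0.3},{"dx":-0.8,"dy":-1,"dz":0,"ax":0,"ay":0,"az":0.22,"hand":0.3},{"dx":-0.8,"dy":-1,"dz":0,"ax":0,"ay":0,"az":0.22,"hand":0.3},{"dx":-0.8,"dy":-1,"dz":0,"ax":0,"ay":0,"az":0.22,"hand":0.3},{"dx":-0.8,"dy":-1,"dz":0,"ax":0,"ay":0,"az":0.22,"hand":0.3}]'
done | grep -A1 time
python3 -c "
from look import *
go((524.9,-66,140,57.4),(524.9,-66,90,57.4),(524.9,-66,5,57.4))"
```

```text
time_s: 1.77
ee_pos: [305.2, 444.0, 214.4]
--
time_s: 2.6
ee_pos: [373.2, 336.3, 214.5]
--
time_s: 3.43
ee_pos: [429.5, 221.0, 214.6]
--
time_s: 4.27
ee_pos: [485.3, 105.8, 214.6]
t4.27 at [485.3 105.8 214.6] yaw57.5 tilt [ 0.  0. -1.] F [ 0.6 -1.4 -0.3] open0.646
(524.9, -66, 140, 57.4) d [-1.257 -1.237  0.745] a [ 0.    -0.     0.001] rows>=4.6
(524.9, -66, 90, 57.4) d [0.  0.  0.5] a [0. 0. 0.] rows>=1.2
(524.9, -66, 5, 57.4) d [0.   0.   0.85] a [0. 0. 0.] rows>=2.0
```

```bash
python3 -m creep '[{"dx":-0.2,"dy":-0.2,"dz":0,"ax":0,"ay":0,"az":0,"hand":0.3},{"dx":-0.4,"dy":-0.4,"dz":0,"ax":0,"ay":0,"az":0,"hand":0.3},{"dx":-0.6,"dy":-0.6,"dz":0,"ax":0,"ay":0,"az":0,"hand":0.3},{"dx":-0.8,"dy":-0.8,"dz":0,"ax":0,"ay":0,"az":0,"hand":0.3},{"dx":-1,"dy":-1,"dz":0.1,"ax":0,"ay":0,"az":0,"hand":0.3},{"dx":-1,"dy":-1,"dz":0.2,"ax":0,"ay":0,"az":0,"hand":0.3},{"dx":-1,"dy":-1,"dz":0.3,"ax":0,"ay":0,"az":0,"hand":0.3},{"dx":-1,"dy":-1,"dz":0.3,"ax":0,"ay":0,"az":0,"hand":0.3},{"dx":-1,"dy":-1,"dz":0.3,"ax":0,"ay":0,"az":0,"hand":0.3},{"dx":-1,"dy":-1,"dz":0.3,"ax":0,"ay":0,"az":0,"hand":0.3}]' | grep pos
python3 -m creep '[{"dx":-0.1,"dy":-0.1,"dz":0.1,"ax":0,"ay":0,"az":0,"hand":0.3},{"dx":-0.2,"dy":-0.2,"dz":0.3,"ax":0,"ay":0,"az":0,"hand":0.3},{"dx":-0.26,"dy":-0.24,"dz":0.5,"ax":0,"ay":0,"az":0,"hand":0.3},{"dx":-0.26,"dy":-0.24,"dz":0.7,"ax":0,"ay":0,"az":0,"hand":0.3},{"dx":-0.26,"dy":-0.24,"dz":0.85,"ax":0,"ay":0,"az":0,"hand":0.3},{"dx":-0.26,"dy":-0.24,"dz":0.85,"ax":0,"ay":0,"az":0,"hand":0.3},{"dx":-0.26,"dy":-0.24,"dz":0.85,"ax":0,"ay":0,"az":0,"hand":0.3},{"dx":-0.26,"dy":-0.24,"dz":0.85,"ax":0,"ay":0,"az":0,"hand":0.3},{"dx":-0.26,"dy":-0.24,"dz":0.85,"ax":0,"ay":0,"az":0,"hand":0.3},{"dx":-0.26,"dy":-0.24,"dz":0.85,"ax":0,"ay":0,"az":0,"hand":0.3}]' | grep pos
python3 - <<'E'
from look import *
go((524.9,-66,5,57.4))
E
```

```text
ee_pos: [515.7, -32.2, 184.7]
ee_pos: [525.4, -67.7, 100.8]
t5.93 at [525.4 -67.7 100.8] yaw57.3 tilt [ 0.002  0.    -1.   ] F [ 0.   0.3 -0.2] open0.651
(524.9, -66, 5, 57.4) d [0.016 0.01  0.958] a [ 0.001  0.001 -0.001] rows>=2.3
```

```bash
python3 -m creep '[{"dx":0.01,"dy":0.01,"dz":0.2,"ax":0,"ay":0,"az":0,"hand":0.3},{"dx":0.01,"dy":0.01,"dz":0.4,"ax":0,"ay":0,"az":0,"hand":0.3},{"dx":0.01,"dy":0.01,"dz":0.6,"ax":0,"ay":0,"az":0,"hand":0.3},{"dx":0.01,"dy":0.01,"dz":0.8,"ax":0,"ay":0,"az":0,"hand":0.3},{"dx":0.01,"dy":0.01,"dz":0.95,"ax":0,"ay":0,"az":0,"hand":0.3},{"dx":0.01,"dy":0.01,"dz":0.95,"ax":0,"ay":0,"az":0,"hand":0.3},{"dx":0.01,"dy":0.01,"dz":0.95,"ax":0,"ay":0,"az":0,"hand":-0.5},{"dx":0.01,"dy":0.01,"dz":0.95,"ax":0,"ay":0,"az":0,"hand":-0.5},{"dx":0.01,"dy":0.01,"dz":0.95,"ax":0,"ay":0,"az":0,"hand":-0.5},{"dx":0.01,"dy":0.01,"dz":0.95,"ax":0,"ay":0,"az":0,"hand":-0.5}]'
python3 - <<'E'
from look import *
go((538.3,-40,59,0),(538.8,-32,59,-1.6))
E
```

```text
time_s: 6.77
ee_pos: [525.3, -66.6, 5.9]
tool_rot: [0.281, 0.96, 0.0, 0.001]
wrist_force: [0.1, 0.9, 2.6]
opening: 0.414
gripper_force: 30.0
t6.77 at [525.3 -66.6   5.9] yaw57.3 tilt [ 0.002  0.    -1.   ] F [0.1 0.9 2.6] open0.414
(538.3, -40, 59, 0) d [ 0.033  0.295 -0.531] a [0.001 0.001 0.637] rows>=8.0
(538.8, -32, 59, -1.6) d [0.08  0.005 0.   ] a [0.    0.    0.018] rows>=0.2
```

```bash
python3 -m creep '[{"dx":0,"dy":0,"dz":-0.2,"ax":0,"ay":0,"az":0,"hand":-0.5},{"dx":0,"dy":0,"dz":-0.4,"ax":0,"ay":0,"az":0.07,"hand":-0.5},{"dx":0,"dy":0,"dz":-0.53,"ax":0,"ay":0,"az":0.14,"hand":-0.5},{"dx":0,"dy":0,"dz":-0.53,"ax":0,"ay":0,"az":0.22,"hand":-0.5},{"dx":0,"dy":0,"dz":-0.53,"ax":0,"ay":0,"az":0.3,"hand":-0.5},{"dx":0.02,"dy":0.1,"dz":-0.53,"ax":0,"ay":0,"az":0.37,"hand":-0.5},{"dx":0.04,"dy":0.2,"dz":-0.53,"ax":0,"ay":0,"az":0.44,"hand":-0.5},{"dx":0.07,"dy":0.3,"dz":-0.53,"ax":0,"ay":0,"az":0.5,"hand":-0.5},{"dx":0.07,"dy":0.34,"dz":-0.53,"ax":0,"ay":0,"az":0.57,"hand":-0.5},{"dx":0.07,"dy":0.34,"dz":-0.53,"ax":0,"ay":0,"az":0.64,"hand":-0.5}]'
python3 - <<'E'
from look import *
go((538.3,-34,59,-1.6))
a=grab('scene')[0]; b=grab('top')[0]
A=cv2.resize(a[120:220,220:340],None,fx=5,fy=5,interpolation=2);B=cv2.resize(b[175:255,180:300],None,fx=5,fy=5,interpolation=2)
im=np.vstack([A[:,:600][:300],B[:300]]) if 0 else np.hstack([A[50:450,:400],B[:400,100:500]])
cv2.imwrite('pics/h1.png',cv2.cvtColor(im,cv2.COLOR_RGB2BGR))
E
```

```text
time_s: 7.6
ee_pos: [537.4, -32.5, 58.1]
tool_rot: [0.71, 0.704, 0.001, -0.0]
wrist_force: [0.3, 0.1, -2.7]
opening: 0.414
gripper_force: 30.0
t7.60 at [537.4 -32.5  58.1] yaw-0.5 tilt [ 0.001  0.001 -1.   ] F [ 0.3  0.1 -2.7] open0.414
(538.3, -34, 59, -1.6) d [-0.015  0.009 -0.009] a [ 0.001 -0.001  0.013] rows>=0.2
```

View pics/h1.png

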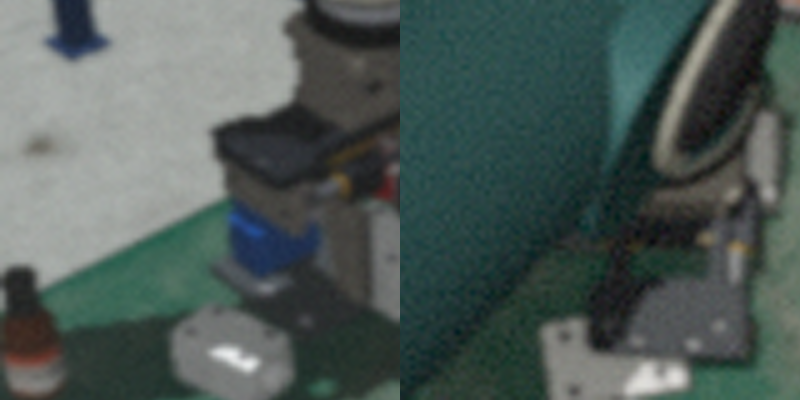

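The views show the arm hiding the pin, with the block held level at the nose; I'll go by force from here.

```bash
python3 -m creep '[{"dx":0,"dy":0.01,"dz":-0.01,"ax":0,"ay":0,"az":0.012,"hand":-0.5},{"dx":0,"dy":0.01,"dz":-0.01,"ax":0,"ay":0,"az":0.012,"hand":-0.5},{"dx":0.04,"dy":0.01,"dz":-0.01,"ax":0,"ay":0,"az":0.012,"hand":-0.5},{"dx":0.08,"dy":0.01,"dz":-0.01,"ax":0,"ay":0,"az":0.012,"hand":-0.5},{"dx":0.1,"dy":0.01,"dz":-0.01,"ax":0,"ay":0,"az":0.012,"hand":-0.5},{"dx":0.12,"dy":0.01,"dz":-0.01,"ax":0,"ay":0,"az":0.012,"hand":-0.5},{"dx":0.14,"dy":0.01,"dz":-0.01,"ax":0,"ay":0,"az":0.012,"hand":-0.5},{"dx":0.16,"dy":0.01,"dz":-0.01,"ax":0,"ay":0,"az":0.012,"hand":-0.5},{"dx":0.18,"dy":0.015,"dz":-0.01,"ax":0,"ay":0,"az":0.012,"hand":-0.5},{"dx":0.2,"dy":0.015,"dz":-0.01,"ax":0,"ay":0,"az":0.012,"hand":-0.5}]'
python3 -c "
from look import *
go((539.6,12,59,-1.6));print(telemetry.sense()['moment'])"
```

```text
time_s: 8.53
ee_pos: [538.5, -14.1, 58.6]
tool_rot: [0.715, 0.699, 0.0, 0.0]
wrist_force: [-0.1, -0.9, -1.0]
opening: 0.409
gripper_force: 30.0
t8.53 at [538.5 -14.1  58.6] yaw-1.4 tilt [ 0. -0. -1.] F [-0.1 -0.9 -1. ] open0.409
(539.6, 12, 59, -1.6) d [ 0.261  0.005 -0.004] a [0.    0.    0.003] rows>=0.6
[-0.14313065  0.06100102 -0.02562907]
```

```bash
python3 -m creep '[{"dx":0.03,"dy":0.005,"dz":0,"ax":0,"ay":0,"az":0,"hand":-0.5},{"dx":0.06,"dy":0.005,"dz":0,"ax":0,"ay":0,"az":0,"hand":-0.5},{"dx":0.08,"dy":0.005,"dz":0,"ax":0,"ay":0,"az":0,"hand":-0.5},{"dx":0.1,"dy":0.005,"dz":0,"ax":0,"ay":0,"az":0,"hand":-0.5},{"dx":0.12,"dy":0.005,"dz":0,"ax":0,"ay":0,"az":0,"hand":-0.5},{"dx":0.14,"dy":0.005,"dz":0,"ax":0,"ay":0,"az":0,"hand":-0.5},{"dx":0.16,"dy":0.005,"dz":0,"ax":0,"ay":0,"az":0,"hand":-0.5},{"dx":0.17,"dy":0.005,"dz":0,"ax":0,"ay":0,"az":0,"hand":-0.5},{"dx":0.18,"dy":0.005,"dz":0,"ax":0,"ay":0,"az":0,"hand":-0.5},{"dx":0.19,"dy":0.005,"dz":0,"ax":0,"ay":0,"az":0,"hand":-0.5}]'
python3 -c "
from look import *
go((539.6,12,59,-1.6));print(telemetry.sense()['moment'])"
```

```text
time_s: 9.37
ee_pos: [539.3, 4.8, 58.6]
tool_rot: [0.715, 0.699, 0.0, 0.0]
wrist_force: [-0.0, -0.1, -2.1]
opening: 0.41
gripper_force: 30.0
t9.37 at [539.3   4.8  58.6] yaw-1.4 tilt [ 0. -0. -1.] F [-0.  -0.1 -2.1] open0.410
(539.6, 12, 59, -1.6) d [ 0.072  0.001 -0.004] a [0.    0.    0.003] rows>=0.2
[-0.07240487  0.10000307 -0.0035379 ]
```

```bash
python3 -m creep '[{"dx":0.01,"dy":0,"dz":0,"ax":0,"ay":0,"az":0,"hand":-0.5},{"dx":0.02,"dy":0,"dz":0,"ax":0,"ay":0,"az":0,"hand":-0.5},{"dx":0.03,"dy":0,"dz":0,"ax":0,"ay":0,"az":0,"hand":-0.5},{"dx":0.04,"dy":0,"dz":0,"ax":0,"ay":0,"az":0,"hand":-0.5},{"dx":0.05,"dy":0,"dz":0,"ax":0,"ay":0,"az":0,"hand":-0.5},{"dx":0.055,"dy":0,"dz":0,"ax":0,"ay":0,"az":0,"hand":-0.5},{"dx":0.06,"dy":0,"dz":0,"ax":0,"ay":0,"az":0,"hand":-0.5},{"dx":0.065,"dy":0,"dz":0,"ax":0,"ay":0,"az":0,"hand":-0.5},{"dx":0.07,"dy":0,"dz":0,"ax":0,"ay":0,"az":0,"hand":-0.5},{"dx":0.075,"dy":0,"dz":0,"ax":0,"ay":0,"az":0,"hand":-0.5}]'
```

```text
time_s: 10.2
ee_pos: [539.4, 11.4, 58.6]
tool_rot: [0.716, 0.698, -0.0, 0.0]
wrist_force: [0.0, -3.2, -1.2]
opening: 0.414
gripper_force: 30.0
```

```bash
python3 -m creep '[{"dx":0.003,"dy":0,"dz":0,"ax":0,"ay":0,"az":0,"hand":-0.5},{"dx":0.006,"dy":0,"dz":0,"ax":0,"ay":0,"az":0,"hand":-0.5},{"dx":0.01,"dy":0,"dz":0,"ax":0,"ay":0,"az":0,"hand":-0.5},{"dx":0.012,"dy":0,"dz":0,"ax":0,"ay":0,"az":0,"hand":-0.5},{"dx":0.015,"dy":0,"dz":0,"ax":0,"ay":0,"az":0,"hand":-0.5},{"dx":0.018,"dy":0,"dz":0,"ax":0,"ay":0,"az":0,"hand":-0.5},{"dx":0.02,"dy":0,"dz":0,"ax":0,"ay":0,"az":0,"hand":-0.5},{"dx":0.02,"dy":0,"dz":0,"ax":0,"ay":0,"az":0,"hand":-0.5},{"dx":0.02,"dy":0,"dz":0,"ax":0,"ay":0,"az":0,"hand":-0.5},{"dx":0.02,"dy":0,"dz":0,"ax":0,"ay":0,"az":0,"hand":-0.5}]'
```

```text
time_s: 11.03
ee_pos: [539.4, 11.4, 58.7]
tool_rot: [0.716, 0.698, -0.001, 0.001]
wrist_force: [-1.4, -7.9, -1.2]
opening: 0.414
gripper_force: 30.0
```

Stopped firmly at y=11.4, the step position. A sideways feel will tell a tight bore (±1.8 mm play) from a wide bore snagging (±5 mm).

```bash
python3 -m creep '[{"dx":-0.02,"dy":0,"dz":0,"ax":0,"ay":0,"az":0,"hand":-0.5},{"dx":-0.03,"dy":0.01,"dz":0,"ax":0,"ay":0,"az":0,"hand":-0.5},{"dx":-0.03,"dy":0.02,"dz":0,"ax":0,"ay":0,"az":0,"hand":-0.5},{"dx":-0.03,"dy":0.03,"dz":0,"ax":0,"ay":0,"az":0,"hand":-0.5},{"dx":-0.03,"dy":0.035,"dz":0,"ax":0,"ay":0,"az":0,"hand":-0.5},{"dx":-0.03,"dy":0.035,"dz":0,"ax":0,"ay":0,"az":0,"hand":-0.5},{"dx":-0.03,"dy":0.035,"dz":0,"ax":0,"ay":0,"az":0,"hand":-0.5},{"dx":-0.03,"dy":0.035,"dz":0,"ax":0,"ay":0,"az":0,"hand":-0.5},{"dx":-0.03,"dy":0.035,"dz":0,"ax":0,"ay":0,"az":0,"hand":-0.5},{"dx":-0.03,"dy":0.035,"dz":0,"ax":0,"ay":0,"az":0,"hand":-0.5}]'
python3 -m creep '[{"dx":0,"dy":-0.01,"dz":0,"ax":0,"ay":0,"az":0,"hand":-0.5},{"dx":0,"dy":-0.02,"dz":0,"ax":0,"ay":0,"az":0,"hand":-0.5},{"dx":0,"dy":-0.03,"dz":0,"ax":0,"ay":0,"az":0,"hand":-0.5},{"dx":0,"dy":-0.04,"dz":0,"ax":0,"ay":0,"az":0,"hand":-0.5},{"dx":0,"dy":-0.05,"dz":0,"ax":0,"ay":0,"az":0,"hand":-0.5},{"dx":0,"dy":-0.06,"dz":0,"ax":0,"ay":0,"az":0,"hand":-0.5},{"dx":0,"dy":-0.07,"dz":0,"ax":0,"ay":0,"az":0,"hand":-0.5},{"dx":0,"dy":-0.07,"dz":0,"ax":0,"ay":0,"az":0,"hand":-0.5},{"dx":0,"dy":-0.07,"dz":0,"ax":0,"ay":0,"az":0,"hand":-0.5},{"dx":0,"dy":-0.07,"dz":0,"ax":0,"ay":0,"az":0,"hand":-0.5}]'
```

```text
time_s: 11.87
ee_pos: [541.9, 11.4, 58.4]
tool_rot: [0.715, 0.699, -0.001, -0.001]
wrist_force: [-5.2, -2.5, 0.3]
opening: 0.411
gripper_force: 30.0
time_s: 12.7
ee_pos: [538.2, 11.4, 59.1]
tool_rot: [0.716, 0.699, 0.002, 0.002]
wrist_force: [6.0, -0.5, -5.4]
opening: 0.412
gripper_force: 30.0
```

The play is ±1.9 mm, so the bore is tight and this block is good: it goes in the green bin. The pin axis is at x≈540.0 here. Drawing it off.

```bash
python3 -m creep '[{"dx":0,"dy":0.02,"dz":0,"ax":0,"ay":0,"az":0,"hand":-0.5},{"dx":0,"dy":0.035,"dz":0,"ax":0,"ay":0,"az":0,"hand":-0.5},{"dx":-0.04,"dy":0.035,"dz":0,"ax":0,"ay":0,"az":0,"hand":-0.5},{"dx":-0.1,"dy":0.035,"dz":0,"ax":0,"ay":0,"az":0,"hand":-0.5},{"dx":-0.16,"dy":0.035,"dz":0,"ax":0,"ay":0,"az":0,"hand":-0.5},{"dx":-0.24,"dy":0.035,"dz":0,"ax":0,"ay":0,"az":0,"hand":-0.5},{"dx":-0.32,"dy":0.035,"dz":0,"ax":0,"ay":0,"az":0,"hand":-0.5},{"dx":-0.4,"dy":0.035,"dz":0,"ax":0,"ay":0,"az":0,"hand":-0.5},{"dx":-0.48,"dy":0.035,"dz":0,"ax":0,"ay":0,"az":0,"hand":-0.5},{"dx":-0.55,"dy":0.035,"dz":0,"ax":0,"ay":0,"az":0,"hand":-0.5}]'
python3 -m creep '[{"dx":-0.1,"dy":0,"dz":-0.1,"ax":0,"ay":0,"az":0,"hand":-0.5},{"dx":-0.2,"dy":0,"dz":-0.2,"ax":0,"ay":0,"az":0.07,"hand":-0.5},{"dx":-0.3,"dy":0,"dz":-0.3,"ax":0,"ay":0,"az":0.14,"hand":-0.5},{"dx":-0.4,"dy":0,"dz":-0.4,"ax":0,"ay":0,"az":0.21,"hand":-0.5},{"dx":-0.5,"dy":0,"dz":-0.5,"ax":0,"ay":0,"az":0.28,"hand":-0.5},{"dx":-0.6,"dy":0,"dz":-0.5,"ax":0,"ay":0,"az":0.35,"hand":-0.5},{"dx":-0.7,"dy":0,"dz":-0.5,"ax":0,"ay":0,"az":0.42,"hand":-0.5},{"dx":-0.8,"dy":0,"dz":-0.5,"ax":0,"ay":0,"az":0.5,"hand":-0.5},{"dx":-0.9,"dy":0,"dz":-0.5,"ax":0,"ay":0,"az":0.5,"hand":-0.5},{"dx":-1,"dy":0,"dz":-0.5,"ax":0,"ay":0,"az":0.5,"hand":-0.5}]'
python3 -c "
from look import *
go((546.5,-270,110,-91.4),(546.5,-405,110,-91.4))"
```

```text
time_s: 13.53
ee_pos: [538.1, -45.0, 58.7]
tool_rot: [0.716, 0.698, -0.0, 0.0]
wrist_force: [0.3, -0.0, -1.8]
opening: 0.409
gripper_force: 30.0
time_s: 14.37
ee_pos: [535.7, -144.7, 109.0]
tool_rot: [0.928, 0.373, -0.0, 0.0]
wrist_force: [-0.3, 0.3, -1.4]
opening: 0.409
gripper_force: 30.0
t14.37 at [ 535.7 -144.7  109. ] yaw-46.2 tilt [ 0. -0. -1.] F [-0.3  0.3 -1.4] open0.409
(546.5, -270, 110, -91.4) d [-0.79   0.979 -0.01 ] a [0.    0.    0.503] rows>=6.3
(546.5, -405, 110, -91.4) d [0.033 1.35  0.   ] a [0. 0. 0.] rows>=3.2
```

```bash
python3 -m creep '[{"dx":-0.1,"dy":0.1,"dz":0,"ax":0,"ay":0,"az":0.07,"hand":-0.5},{"dx":-0.2,"dy":0.25,"dz":0,"ax":0,"ay":0,"az":0.14,"hand":-0.5},{"dx":-0.3,"dy":0.4,"dz":0,"ax":0,"ay":0,"az":0.21,"hand":-0.5},{"dx":-0.4,"dy":0.5,"dz":0,"ax":0,"ay":0,"az":0.28,"hand":-0.5},{"dx":-0.5,"dy":0.6,"dz":0,"ax":0,"ay":0,"az":0.35,"hand":-0.5},{"dx":-0.6,"dy":0.7,"dz":0,"ax":0,"ay":0,"az":0.42,"hand":-0.5},{"dx":-0.7,"dy":0.8,"dz":0,"ax":0,"ay":0,"az":0.5,"hand":-0.5},{"dx":-0.79,"dy":0.9,"dz":0,"ax":0,"ay":0,"az":0.503,"hand":-0.5},{"dx":-0.79,"dy":0.98,"dz":0,"ax":0,"ay":0,"az":0.503,"hand":-0.5},{"dx":-0.79,"dy":0.98,"dz":0,"ax":0,"ay":0,"az":0.503,"hand":-0.5}]' | grep pos
python3 -m creep '[{"dx":0.03,"dy":0.1,"dz":0,"ax":0,"ay":0,"az":0,"hand":-0.5},{"dx":0.03,"dy":0.25,"dz":0,"ax":0,"ay":0,"az":0,"hand":-0.5},{"dx":0.03,"dy":0.4,"dz":0,"ax":0,"ay":0,"az":0,"hand":-0.5},{"dx":0.03,"dy":0.55,"dz":0,"ax":0,"ay":0,"az":0,"hand":-0.5},{"dx":0.03,"dy":0.7,"dz":0,"ax":0,"ay":0,"az":0,"hand":-0.5},{"dx":0.03,"dy":0.85,"dz":0,"ax":0,"ay":0,"az":0,"hand":-0.5},{"dx":0.03,"dy":1,"dz":0,"ax":0,"ay":0,"az":0,"hand":-0.5},{"dx":0.03,"dy":1,"dz":0,"ax":0,"ay":0,"az":0,"hand":-0.5},{"dx":0.03,"dy":1,"dz":0,"ax":0,"ay":0,"az":0,"hand":-0.5},{"dx":0.03,"dy":1,"dz":0,"ax":0,"ay":0,"az":0,"hand":-0.5}]' | grep pos
python3 -m creep '[{"dx":0,"dy":0.1,"dz":0,"ax":0,"ay":0,"az":0,"hand":-0.5},{"dx":0,"dy":0.2,"dz":0,"ax":0,"ay":0,"az":0,"hand":-0.5},{"dx":0,"dy":0.3,"dz":0.1,"ax":0,"ay":0,"az":0,"hand":-0.5},{"dx":0,"dy":0.35,"dz":0.2,"ax":0,"ay":0,"az":0,"hand":-0.5},{"dx":0,"dy":0.35,"dz":0.3,"ax":0,"ay":0,"az":0,"hand":-0.5},{"dx":0,"dy":0.35,"dz":0.4,"ax":0,"ay":0,"az":0,"hand":-0.5},{"dx":0,"dy":0.35,"dz":0.5,"ax":0,"ay":0,"az":0,"hand":-0.5},{"dx":0,"dy":0.35,"dz":0.5,"ax":0,"ay":0,"az":0,"hand":-0.5},{"dx":0,"dy":0.35,"dz":0.5,"ax":0,"ay":0,"az":0,"hand":-0.5},{"dx":0,"dy":0.35,"dz":0.5,"ax":0,"ay":0,"az":0,"hand":-0.5}]' | grep pos
python3 -c "
from look import *
go((546.5,-405,17,-91.4))
p,d,P=grab('scene')
cv2.imwrite('pics/bin1.png',cv2.resize(cv2.cvtColor(p[190:330,290:470],cv2.COLOR_RGB2BGR),None,fx=4,fy=4))"
```

```text
ee_pos: [546.8, -271.0, 108.9]
ee_pos: [546.7, -368.0, 108.3]
ee_pos: [545.6, -404.1, 58.7]
t16.87 at [ 545.6 -404.1   58.7] yaw-91.6 tilt [ 0. -0. -1.] F [ 0.4  0.  -1.9] open0.415
(546.5, -405, 17, -91.4) d [0.009 0.008 0.417] a [ 0.    -0.    -0.002] rows>=1.0
```

View pics/bin1.png

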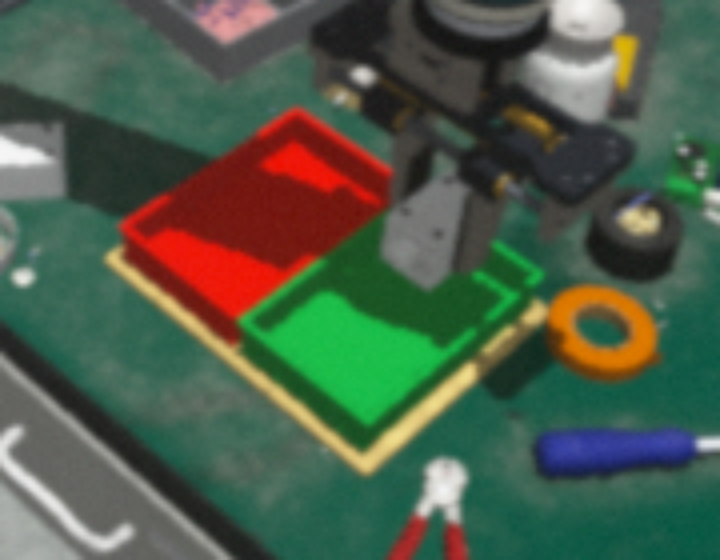

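The block hangs over the far half of the green bin, with both fingers clear of the walls. I'll lower it, release it and lift away.

```bash
python3 -m creep '[{"dx":0,"dy":0,"dz":0.1,"ax":0,"ay":0,"az":0,"hand":-0.5},{"dx":0,"dy":0,"dz":0.2,"ax":0,"ay":0,"az":0,"hand":-0.5},{"dx":0,"dy":0,"dz":0.28,"ax":0,"ay":0,"az":0,"hand":-0.5},{"dx":0,"dy":0,"dz":0.34,"ax":0,"ay":0,"az":0,"hand":-0.5},{"dx":0,"dy":0,"dz":0.38,"ax":0,"ay":0,"az":0,"hand":-0.5},{"dx":0,"dy":0,"dz":0.4,"ax":0,"ay":0,"az":0,"hand":-0.5},{"dx":0,"dy":0,"dz":0.415,"ax":0,"ay":0,"az":0,"hand":-0.5},{"dx":0,"dy":0,"dz":0.42,"ax":0,"ay":0,"az":0,"hand":-0.5},{"dx":0,"dy":0,"dz":0.42,"ax":0,"ay":0,"az":0,"hand":0.04},{"dx":0,"dy":0,"dz":0.42,"ax":0,"ay":0,"az":0,"hand":0.04}]'
python3 -m creep '[{"dx":0,"dy":0,"dz":0,"ax":0,"ay":0,"az":0,"hand":0.04},{"dx":0,"dy":0,"dz":0,"ax":0,"ay":0,"az":0,"hand":0.04},{"dx":0,"dy":0,"dz":-0.1,"ax":0,"ay":0,"az":0,"hand":0.04},{"dx":0,"dy":0,"dz":-0.2,"ax":0,"ay":0,"az":0,"hand":0.04},{"dx":0,"dy":0,"dz":-0.4,"ax":0,"ay":0,"az":0,"hand":0.04},{"dx":0,"dy":0,"dz":-0.6,"ax":0,"ay":0,"az":0,"hand":0.04},{"dx":0,"dy":0,"dz":-0.8,"ax":0,"ay":0,"az":0,"hand":0.04},{"dx":0,"dy":-0.1,"dz":-1,"ax":0,"ay":0,"az":0,"hand":0.04},{"dx":0,"dy":-0.3,"dz":-1,"ax":0,"ay":0,"az":0,"hand":0.04},{"dx":0,"dy":-0.5,"dz":-1,"ax":0,"ay":0,"az":0,"hand":0.04}]'
python3 -c "
from look import *
go((434,-144,100,50.2),(434,-144,5,50.2))
go((451,11,100,11.5),(451,11,5,11.5))"
```

```text
time_s: 17.75
ee_pos: [545.8, -404.7, 17.1]
tool_rot: [1.0, -0.014, 0.001, 0.0]
wrist_force: [-0.5, 0.3, -0.2]
opening: 0.518
gripper_force: 0.0
time_s: 18.58
ee_pos: [547.1, -355.5, 119.6]
tool_rot: [1.0, -0.015, 0.002, 0.001]
wrist_force: [-0.0, 0.0, -0.7]
opening: 0.52
gripper_force: 0.0
t18.58 at [ 547.1 -355.5  119.6] yaw-91.8 tilt [ 0.004 -0.002 -1.   ] F [-0.   0.  -0.7] open0.520
(434, -144, 100, 50.2) d [-1.196 -2.08   0.187] a [ 4.000e-03  1.000e-03 -1.577e+00] rows>=19.8
(434, -144, 5, 50.2) d [0.   0.   0.95] a [0. 0. 0.] rows>=2.3
t18.58 at [ 547.1 -355.5  119.6] yaw-91.8 tilt [ 0.004 -0.002 -1.   ] F [-0.   0.  -0.7] open0.520
(451, 11, 100, 11.5) d [-1.074 -3.635  0.184] a [ 3.000e-03 -1.000e-03 -1.147e+00] rows>=14.4
(451, 11, 5, 11.5) d [0.   0.   0.95] a [0. 0. 0.] rows>=2.3
```

```bash
python3 -m creep '[{"dx":-0.05,"dy":-0.15,"dz":0,"ax":0,"ay":0,"az":-0.07,"hand":0.04},{"dx":-0.1,"dy":-0.3,"dz":0,"ax":0,"ay":0,"az":-0.15,"hand":0.04},{"dx":-0.2,"dy":-0.45,"dz":0,"ax":0,"ay":0,"az":-0.23,"hand":0.04},{"dx":-0.3,"dy":-0.6,"dz":0,"ax":0,"ay":0,"az":-0.31,"hand":0.04},{"dx":-0.4,"dy":-0.75,"dz":0,"ax":0,"ay":0,"az":-0.39,"hand":0.04},{"dx":-0.5,"dy":-0.9,"dz":0,"ax":0,"ay":0,"az":-0.47,"hand":0.04},{"dx":-0.6,"dy":-1,"dz":0,"ax":0,"ay":0,"az":-0.55,"hand":0.04},{"dx":-0.7,"dy":-1,"dz":0,"ax":0,"ay":0,"az":-0.63,"hand":0.04},{"dx":-0.7,"dy":-1,"dz":0,"ax":0,"ay":0,"az":-0.7,"hand":0.04},{"dx":-0.7,"dy":-1,"dz":0,"ax":0,"ay":0,"az":-0.78,"hand":0.04}]' |grep pos
python3 -c "
from look import *
go((434,-144,110,50.2),(434,-144,5,50.2))
p,d,P=grab('top');q=P[195:275,345:455].reshape(-1,3);q=q[(q[:,2]>44)&(q[:,2]<56)];print('block in bin',len(q),cv2.minAreaRect(q[:,:2].astype(np.float32)),np.median(q[:,2]) )"
```

```text
ee_pos: [479.5, -252.4, 118.0]
t19.42 at [ 479.5 -252.4  118. ] yaw-21.2 tilt [ 0.002 -0.    -1.   ] F [0.7 1.  0.7] open0.521
(434, -144, 110, 50.2) d [ 0.847 -0.817  0.079] a [ 0.001  0.    -0.793] rows>=10.0
(434, -144, 5, 50.2) d [0.   0.   1.05] a [0. 0. 0.] rows>=2.5
block in bin 37 ((480.81524658203125, -414.325439453125), (95.88005065917969, 168.45542907714844), 63.074729919433594) 49.45424173750746
```

```bash
python3 -m creep '[{"dx":0.1,"dy":-0.1,"dz":0,"ax":0,"ay":0,"az":-0.08,"hand":0.04},{"dx":0.2,"dy":-0.2,"dz":0,"ax":0,"ay":0,"az":-0.16,"hand":0.04},{"dx":0.3,"dy":-0.3,"dz":0,"ax":0,"ay":0,"az":-0.24,"hand":0.04},{"dx":0.4,"dy":-0.4,"dz":0,"ax":0,"ay":0,"az":-0.32,"hand":0.04},{"dx":0.5,"dy":-0.5,"dz":0,"ax":0,"ay":0,"az":-0.4,"hand":0.04},{"dx":0.6,"dy":-0.6,"dz":0,"ax":0,"ay":0,"az":-0.48,"hand":0.04},{"dx":0.7,"dy":-0.7,"dz":0.05,"ax":0,"ay":0,"az":-0.56,"hand":0.04},{"dx":0.8,"dy":-0.82,"dz":0.08,"ax":0,"ay":0,"az":-0.64,"hand":0.04},{"dx":0.85,"dy":-0.82,"dz":0.08,"ax":0,"ay":0,"az":-0.72,"hand":0.04},{"dx":0.85,"dy":-0.82,"dz":0.08,"ax":0,"ay":0,"az":-0.793,"hand":0.04}]' |grep pos
python3 -m creep '[{"dx":0,"dy":0,"dz":0.1,"ax":0,"ay":0,"az":0,"hand":0.04},{"dx":0,"dy":0,"dz":0.2,"ax":0,"ay":0,"az":0,"hand":0.04},{"dx":0,"dy":0,"dz":0.3,"ax":0,"ay":0,"az":0,"hand":0.04},{"dx":0,"dy":0,"dz":0.4,"ax":0,"ay":0,"az":0,"hand":0.04},{"dx":0,"dy":0,"dz":0.5,"ax":0,"ay":0,"az":0,"hand":0.04},{"dx":0,"dy":0,"dz":0.55,"ax":0,"ay":0,"az":0,"hand":0.04},{"dx":0,"dy":0,"dz":0.55,"ax":0,"ay":0,"az":0,"hand":0.04},{"dx":0,"dy":0,"dz":0.55,"ax":0,"ay":0,"az":0,"hand":0.04},{"dx":0,"dy":0,"dz":0.55,"ax":0,"ay":0,"az":0,"hand":0.04},{"dx":0,"dy":0,"dz":0.55,"ax":0,"ay":0,"az":0,"hand":0.04}]' |grep pos
python3 -c "
from look import *
go((434,-143.3,5,50.2))"
```

```text
ee_pos: [434.5, -142.1, 109.2]
ee_pos: [434.9, -143.3, 54.0]
t21.13 at [ 434.9 -143.3   54. ] yaw49.9 tilt [ 0.001 -0.    -1.   ] F [0.2 0.  0.2] open0.521
(434, -143.3, 5, 50.2) d [ 0.007 -0.006  0.49 ] a [ 0.     0.    -0.004] rows>=1.2
```

```bash
python3 -m creep '[{"dx":0.007,"dy":-0.006,"dz":0.1,"ax":0,"ay":0,"az":0,"hand":0.04},{"dx":0.007,"dy":-0.006,"dz":0.2,"ax":0,"ay":0,"az":0,"hand":0.04},{"dx":0.007,"dy":-0.006,"dz":0.3,"ax":0,"ay":0,"az":0,"hand":0.04},{"dx":0.007,"dy":-0.006,"dz":0.4,"ax":0,"ay":0,"az":0,"hand":0.04},{"dx":0.007,"dy":-0.006,"dz":0.48,"ax":0,"ay":0,"az":0,"hand":0.04},{"dx":0.007,"dy":-0.006,"dz":0.48,"ax":0,"ay":0,"az":0,"hand":0.04},{"dx":0.007,"dy":-0.006,"dz":0.48,"ax":0,"ay":0,"az":0,"hand":0.04},{"dx":0.007,"dy":-0.006,"dz":0.48,"ax":0,"ay":0,"az":0,"hand":-0.5},{"dx":0.007,"dy":-0.006,"dz":0.48,"ax":0,"ay":0,"az":0,"hand":-0.5},{"dx":0.007,"dy":-0.006,"dz":0.48,"ax":0,"ay":0,"az":0,"hand":-0.5}]'
python3 -c "
from look import *
go((538.5,-40,59,-1.6))"
```

```text
time_s: 21.97
ee_pos: [433.8, -143.2, 5.9]
tool_rot: [0.343, 0.939, 0.0, 0.0]
wrist_force: [-0.7, -1.0, -1.3]
opening: 0.411
gripper_force: 30.0
t21.97 at [ 433.8 -143.2    5.9] yaw49.9 tilt [ 0.001 -0.    -1.   ] F [-0.7 -1.  -1.3] open0.411
(538.5, -40, 59, -1.6) d [-0.136  1.464 -0.53 ] a [0.    0.    0.572] rows>=7.2
```

```bash
python3 -m creep '[{"dx":0,"dy":0,"dz":-0.2,"ax":0,"ay":0,"az":0,"hand":-0.5},{"dx":0,"dy":0,"dz":-0.4,"ax":0,"ay":0,"az":0,"hand":-0.5},{"dx":0,"dy":0.1,"dz":-0.54,"ax":0,"ay":0,"az":0.07,"hand":-0.5},{"dx":0,"dy":0.2,"dz":-0.54,"ax":0,"ay":0,"az":0.14,"hand":-0.5},{"dx":0,"dy":0.3,"dz":-0.54,"ax":0,"ay":0,"az":0.21,"hand":-0.5},{"dx":0,"dy":0.4,"dz":-0.54,"ax":0,"ay":0,"az":0.28,"hand":-0.5},{"dx":-0.03,"dy":0.5,"dz":-0.54,"ax":0,"ay":0,"az":0.35,"hand":-0.5},{"dx":-0.06,"dy":0.6,"dz":-0.54,"ax":0,"ay":0,"az":0.42,"hand":-0.5},{"dx":-0.1,"dy":0.7,"dz":-0.54,"ax":0,"ay":0,"az":0.49,"hand":-0.5},{"dx":-0.14,"dy":0.8,"dz":-0.54,"ax":0,"ay":0,"az":0.56,"hand":-0.5}]' | grep pos
python3 -c "
from look import *
go((538.6,-40,59,-1.6))"
```

```text
ee_pos: [496.2, -90.3, 59.9]
t22.80 at [496.2 -90.3  59.9] yaw-0.8 tilt [ 0.001  0.    -1.   ] F [-1.2  0.3 -2. ] open0.414
(538.6, -40, 59, -1.6) d [0.509 0.417 0.009] a [ 0.    -0.     0.009] rows>=1.6
```

```bash
python3 -m creep '[{"dx":0,"dy":0.1,"dz":0,"ax":0,"ay":0,"az":0.009,"hand":-0.5},{"dx":0.05,"dy":0.2,"dz":0,"ax":0,"ay":0,"az":0.009,"hand":-0.5},{"dx":0.1,"dy":0.3,"dz":0,"ax":0,"ay":0,"az":0.009,"hand":-0.5},{"dx":0.2,"dy":0.41,"dz":0,"ax":0,"ay":0,"az":0.009,"hand":-0.5},{"dx":0.3,"dy":0.417,"dz":0,"ax":0,"ay":0,"az":0.009,"hand":-0.5},{"dx":0.4,"dy":0.417,"dz":0,"ax":0,"ay":0,"az":0.009,"hand":-0.5},{"dx":0.5,"dy":0.417,"dz":0,"ax":0,"ay":0,"az":0.009,"hand":-0.5},{"dx":0.51,"dy":0.417,"dz":0,"ax":0,"ay":0,"az":0.009,"hand":-0.5},{"dx":0.51,"dy":0.417,"dz":0,"ax":0,"ay":0,"az":0.009,"hand":-0.5},{"dx":0.51,"dy":0.417,"dz":0,"ax":0,"ay":0,"az":0.009,"hand":-0.5}]' | grep pos
python3 -c "
from look import *
go((538.6,-40,59,-1.6))"
```

```text
ee_pos: [537.6, -40.4, 59.7]
t23.63 at [537.6 -40.4  59.7] yaw-1.3 tilt [-0. -0. -1.] F [ 0.4 -0.7 -1.1] open0.409
(538.6, -40, 59, -1.6) d [0.005 0.01  0.007] a [0.    0.    0.003] rows>=0.0
```

```bash
python3 -m creep '[{"dx":0,"dy":0.01,"dz":0.007,"ax":0,"ay":0,"az":0.003,"hand":-0.5},{"dx":0.04,"dy":0.01,"dz":0.007,"ax":0,"ay":0,"az":0.003,"hand":-0.5},{"dx":0.08,"dy":0.01,"dz":0.007,"ax":0,"ay":0,"az":0.003,"hand":-0.5},{"dx":0.12,"dy":0.01,"dz":0.007,"ax":0,"ay":0,"az":0.003,"hand":-0.5},{"dx":0.15,"dy":0.01,"dz":0.007,"ax":0,"ay":0,"az":0.003,"hand":-0.5},{"dx":0.18,"dy":0.01,"dz":0.007,"ax":0,"ay":0,"az":0.003,"hand":-0.5},{"dx":0.2,"dy":0.01,"dz":0.007,"ax":0,"ay":0,"az":0.003,"hand":-0.5},{"dx":0.22,"dy":0.01,"dz":0.007,"ax":0,"ay":0,"az":0.003,"hand":-0.5},{"dx":0.24,"dy":0.01,"dz":0.007,"ax":0,"ay":0,"az":0.003,"hand":-0.5},{"dx":0.26,"dy":0.01,"dz":0.007,"ax":0,"ay":0,"az":0.003,"hand":-0.5}]' 
python3 -c "
from look import *
go((539.8,1,59,-1.6))"
```

```text
time_s: 24.47
ee_pos: [539.5, -14.2, 58.9]
tool_rot: [0.717, 0.697, 0.0, 0.0]
wrist_force: [-0.7, 0.0, -2.2]
opening: 0.408
gripper_force: 30.0
t24.47 at [539.5 -14.2  58.9] yaw-1.6 tilt [ 0. -0. -1.] F [-0.7  0.  -2.2] open0.408
(539.8, 1, 59, -1.6) d [ 0.153 -0.002 -0.001] a [0. 0. 0.] rows>=0.4
```

```bash
python3 -m creep '[{"dx":0.03,"dy":0,"dz":0,"ax":0,"ay":0,"az":0,"hand":-0.5},{"dx":0.06,"dy":0,"dz":0,"ax":0,"ay":0,"az":0,"hand":-0.5},{"dx":0.09,"dy":0,"dz":0,"ax":0,"ay":0,"az":0,"hand":-0.5},{"dx":0.12,"dy":0,"dz":0,"ax":0,"ay":0,"az":0,"hand":-0.5},{"dx":0.14,"dy":0,"dz":0,"ax":0,"ay":0,"az":0,"hand":-0.5},{"dx":0.16,"dy":0,"dz":0,"ax":0,"ay":0,"az":0,"hand":-0.5},{"dx":0.175,"dy":0,"dz":0,"ax":0,"ay":0,"az":0,"hand":-0.5},{"dx":0.19,"dy":0,"dz":0,"ax":0,"ay":0,"az":0,"hand":-0.5},{"dx":0.2,"dy":0,"dz":0,"ax":0,"ay":0,"az":0,"hand":-0.5},{"dx":0.21,"dy":0,"dz":0,"ax":0,"ay":0,"az":0,"hand":-0.5}]'
```

```text
time_s: 25.3
ee_pos: [540.1, 6.6, 58.9]
tool_rot: [0.717, 0.697, -0.0, 0.0]
wrist_force: [0.8, 0.2, -1.9]
opening: 0.413
gripper_force: 30.0
```

```bash
python3 -m creep '[{"dx":0.005,"dy":0,"dz":0,"ax":0,"ay":0,"az":0,"hand":-0.5},{"dx":0.01,"dy":0,"dz":0,"ax":0,"ay":0,"az":0,"hand":-0.5},{"dx":0.015,"dy":0,"dz":0,"ax":0,"ay":0,"az":0,"hand":-0.5},{"dx":0.02,"dy":0,"dz":0,"ax":0,"ay":0,"az":0,"hand":-0.5},{"dx":0.025,"dy":0,"dz":0,"ax":0,"ay":0,"az":0,"hand":-0.5},{"dx":0.03,"dy":0,"dz":0,"ax":0,"ay":0,"az":0,"hand":-0.5},{"dx":0.035,"dy":0,"dz":0,"ax":0,"ay":0,"az":0,"hand":-0.5},{"dx":0.035,"dy":0,"dz":0,"ax":0,"ay":0,"az":0,"hand":-0.5},{"dx":0.035,"dy":0,"dz":0,"ax":0,"ay":0,"az":0,"hand":-0.5},{"dx":0.035,"dy":0,"dz":0,"ax":0,"ay":0,"az":0,"hand":-0.5}]'
```

```text
time_s: 26.13
ee_pos: [540.2, 10.1, 58.9]
tool_rot: [0.717, 0.697, 0.0, 0.0]
wrist_force: [0.2, 0.9, -2.5]
opening: 0.413
gripper_force: 30.0
```

```bash
python3 -m creep '[{"dx":0.01,"dy":0,"dz":0,"ax":0,"ay":0,"az":0,"hand":-0.5},{"dx":0.02,"dy":0,"dz":0,"ax":0,"ay":0,"az":0,"hand":-0.5},{"dx":0.03,"dy":0,"dz":0,"ax":0,"ay":0,"az":0,"hand":-0.5},{"dx":0.04,"dy":0,"dz":0,"ax":0,"ay":0,"az":0,"hand":-0.5},{"dx":0.05,"dy":0,"dz":0,"ax":0,"ay":0,"az":0,"hand":-0.5},{"dx":0.06,"dy":0,"dz":0,"ax":0,"ay":0,"az":0,"hand":-0.5},{"dx":0.07,"dy":0,"dz":0,"ax":0,"ay":0,"az":0,"hand":-0.5},{"dx":0.08,"dy":0,"dz":0,"ax":0,"ay":0,"az":0,"hand":-0.5},{"dx":0.09,"dy":0,"dz":0,"ax":0,"ay":0,"az":0,"hand":-0.5},{"dx":0.1,"dy":0,"dz":0,"ax":0,"ay":0,"az":0,"hand":-0.5}]'
```

```text
time_s: 26.97
ee_pos: [540.5, 20.2, 58.9]
tool_rot: [0.717, 0.697, 0.0, 0.0]
wrist_force: [-0.9, 0.7, -1.6]
opening: 0.413
gripper_force: 30.0
```

```bash
python3 -m creep '[{"dx":0.01,"dy":0,"dz":0,"ax":0,"ay":0,"az":0,"hand":-0.5},{"dx":0.02,"dy":0,"dz":0,"ax":0,"ay":0,"az":0,"hand":-0.5},{"dx":0.03,"dy":0,"dz":0,"ax":0,"ay":0,"az":0,"hand":-0.5},{"dx":0.04,"dy":0,"dz":0,"ax":0,"ay":0,"az":0,"hand":-0.5},{"dx":0.05,"dy":0,"dz":0,"ax":0,"ay":0,"az":0,"hand":-0.5},{"dx":0.06,"dy":0,"dz":0,"ax":0,"ay":0,"az":0,"hand":-0.5},{"dx":0.065,"dy":0,"dz":0,"ax":0,"ay":0,"az":0,"hand":-0.5},{"dx":0.07,"dy":0,"dz":0,"ax":0,"ay":0,"az":0,"hand":-0.5},{"dx":0.075,"dy":0,"dz":0,"ax":0,"ay":0,"az":0,"hand":-0.5},{"dx":0.08,"dy":0,"dz":0,"ax":0,"ay":0,"az":0,"hand":-0.5}]'
```

```text
time_s: 27.8
ee_pos: [540.7, 27.9, 58.9]
tool_rot: [0.717, 0.697, -0.0, 0.0]
wrist_force: [-0.7, -1.3, -1.4]
opening: 0.411
gripper_force: 30.0
```

```bash
python3 -m creep '[{"dx":0.005,"dy":0,"dz":0,"ax":0,"ay":0,"az":0,"hand":-0.5},{"dx":0.01,"dy":0,"dz":0,"ax":0,"ay":0,"az":0,"hand":-0.5},{"dx":0.013,"dy":0,"dz":0,"ax":0,"ay":0,"az":0,"hand":-0.5},{"dx":0.016,"dy":0,"dz":0,"ax":0,"ay":0,"az":0,"hand":-0.5},{"dx":0.02,"dy":0,"dz":0,"ax":0,"ay":0,"az":0,"hand":-0.5},{"dx":0.022,"dy":0,"dz":0,"ax":0,"ay":0,"az":0,"hand":-0.5},{"dx":0.024,"dy":0,"dz":0,"ax":0,"ay":0,"az":0,"hand":-0.5},{"dx":0.026,"dy":0,"dz":0,"ax":0,"ay":0,"az":0,"hand":-0.5},{"dx":0.028,"dy":0,"dz":0,"ax":0,"ay":0,"az":0,"hand":-0.5},{"dx":0.028,"dy":0,"dz":0,"ax":0,"ay":0,"az":0,"hand":-0.5}]'
```

```text
time_s: 28.63
ee_pos: [540.7, 28.0, 59.0]
tool_rot: [0.718, 0.697, -0.001, 0.001]
wrist_force: [-0.5, -7.9, 0.1]
opening: 0.411
gripper_force: 30.0
```

It passed the thick part and stopped at the collar (y=28.0, F=8 N), so the bore is too large and it goes in the red bin.

```bash
python3 -m creep '[{"dx":-0.05,"dy":0,"dz":0,"ax":0,"ay":0,"az":0,"hand":-0.5},{"dx":-0.1,"dy":0,"dz":0,"ax":0,"ay":0,"az":0,"hand":-0.5},{"dx":-0.16,"dy":0,"dz":0,"ax":0,"ay":0,"az":0,"hand":-0.5},{"dx":-0.24,"dy":0,"dz":0,"ax":0,"ay":0,"az":0,"hand":-0.5},{"dx":-0.32,"dy":0,"dz":0,"ax":0,"ay":0,"az":0,"hand":-0.5},{"dx":-0.4,"dy":0,"dz":0,"ax":0,"ay":0,"az":0,"hand":-0.5},{"dx":-0.48,"dy":0,"dz":0,"ax":0,"ay":0,"az":0,"hand":-0.5},{"dx":-0.56,"dy":0,"dz":0,"ax":0,"ay":0,"az":0,"hand":-0.5},{"dx":-0.65,"dy":0,"dz":0,"ax":0,"ay":0,"az":0,"hand":-0.5},{"dx":-0.75,"dy":0,"dz":0,"ax":0,"ay":0,"az":0,"hand":-0.5}]'|grep pos
python3 -m creep '[{"dx":-0.1,"dy":0,"dz":-0.1,"ax":0,"ay":0,"az":0,"hand":-0.5},{"dx":-0.2,"dy":0,"dz":-0.2,"ax":0,"ay":0,"az":0.07,"hand":-0.5},{"dx":-0.3,"dy":0,"dz":-0.3,"ax":0,"ay":0,"az":0.14,"hand":-0.5},{"dx":-0.4,"dy":0,"dz":-0.4,"ax":0,"ay":0,"az":0.21,"hand":-0.5},{"dx":-0.5,"dy":0,"dz":-0.5,"ax":0,"ay":0,"az":0.28,"hand":-0.5},{"dx":-0.6,"dy":0,"dz":-0.5,"ax":0,"ay":0,"az":0.35,"hand":-0.5},{"dx":-0.7,"dy":0,"dz":-0.5,"ax":0,"ay":0,"az":0.42,"hand":-0.5},{"dx":-0.8,"dy":0,"dz":-0.5,"ax":0,"ay":0,"az":0.5,"hand":-0.5},{"dx":-0.9,"dy":0,"dz":-0.5,"ax":0,"ay":0,"az":0.5,"hand":-0.5},{"dx":-1,"dy":0,"dz":-0.5,"ax":0,"ay":0,"az":0.5,"hand":-0.5}]'|grep pos
python3 -c "
from look import *
go((506,-275,105,-91.4),(506,-296.6,58,-91.4))"
```

```text
ee_pos: [538.7, -44.8, 58.9]
ee_pos: [535.9, -145.0, 109.3]
t30.30 at [ 535.9 -145.   109.3] yaw-46.4 tilt [ 0. -0. -1.] F [ 0.   1.5 -1.7] open0.411
(506, -275, 105, -91.4) d [-1.113  0.735  0.043] a [0.  0.  0.5] rows>=6.3
(506, -296.6, 58, -91.4) d [0.005 0.216 0.47 ] a [0. 0. 0.] rows>=1.2
```

```bash
python3 -m creep '[{"dx":-0.1,"dy":0.08,"dz":0,"ax":0,"ay":0,"az":0.07,"hand":-0.5},{"dx":-0.2,"dy":0.16,"dz":0,"ax":0,"ay":0,"az":0.14,"hand":-0.5},{"dx":-0.35,"dy":0.25,"dz":0,"ax":0,"ay":0,"az":0.21,"hand":-0.5},{"dx":-0.5,"dy":0.35,"dz":0,"ax":0,"ay":0,"az":0.28,"hand":-0.5},{"dx":-0.65,"dy":0.45,"dz":0,"ax":0,"ay":0,"az":0.35,"hand":-0.5},{"dx":-0.8,"dy":0.55,"dz":0,"ax":0,"ay":0,"az":0.42,"hand":-0.5},{"dx":-0.9,"dy":0.65,"dz":0.04,"ax":0,"ay":0,"az":0.5,"hand":-0.5},{"dx":-1,"dy":0.74,"dz":0.04,"ax":0,"ay":0,"az":0.5,"hand":-0.5},{"dx":-1,"dy":0.74,"dz":0.04,"ax":0,"ay":0,"az":0.5,"hand":-0.5},{"dx":-1,"dy":0.74,"dz":0.04,"ax":0,"ay":0,"az":0.5,"hand":-0.5}]'|grep pos
python3 -m creep '[{"dx":-0.04,"dy":0.15,"dz":0,"ax":0,"ay":0,"az":0,"hand":-0.5},{"dx":-0.08,"dy":0.3,"dz":0,"ax":0,"ay":0,"az":0,"hand":-0.5},{"dx":-0.08,"dy":0.3,"dz":0.1,"ax":0,"ay":0,"az":0,"hand":-0.5},{"dx":-0.08,"dy":0.3,"dz":0.2,"ax":0,"ay":0,"az":0,"hand":-0.5},{"dx":-0.08,"dy":0.3,"dz":0.3,"ax":0,"ay":0,"az":0,"hand":-0.5},{"dx":-0.08,"dy":0.3,"dz":0.4,"ax":0,"ay":0,"az":0,"hand":-0.5},{"dx":-0.08,"dy":0.3,"dz":0.47,"ax":0,"ay":0,"az":0,"hand":-0.5},{"dx":-0.08,"dy":0.3,"dz":0.47,"ax":0,"ay":0,"az":0,"hand":-0.5},{"dx":-0.08,"dy":0.3,"dz":0.47,"ax":0,"ay":0,"az":0,"hand":-0.5},{"dx":-0.08,"dy":0.3,"dz":0.47,"ax":0,"ay":0,"az":0,"hand":-0.5}]'|grep pos
python3 -c "
from look import *
go((506,-296.6,17,-91.4))"
```

```text
ee_pos: [513.8, -267.3, 105.0]
ee_pos: [505.6, -296.3, 58.0]
t31.97 at [ 505.6 -296.3   58. ] yaw-91.6 tilt [ 0. -0. -1.] F [ 0.6 -0.7 -0.5] open0.413
(506, -296.6, 17, -91.4) d [0.004 0.002 0.41 ] a [ 0.    -0.    -0.002] rows>=1.0
```

```bash
python3 -m creep '[{"dx":0,"dy":0,"dz":0.1,"ax":0,"ay":0,"az":0,"hand":-0.5},{"dx":0,"dy":0,"dz":0.2,"ax":0,"ay":0,"az":0,"hand":-0.5},{"dx":0,"dy":0,"dz":0.28,"ax":0,"ay":0,"az":0,"hand":-0.5},{"dx":0,"dy":0,"dz":0.34,"ax":0,"ay":0,"az":0,"hand":-0.5},{"dx":0,"dy":0,"dz":0.38,"ax":0,"ay":0,"az":0,"hand":-0.5},{"dx":0,"dy":0,"dz":0.4,"ax":0,"ay":0,"az":0,"hand":-0.5},{"dx":0,"dy":0,"dz":0.41,"ax":0,"ay":0,"az":0,"hand":-0.5},{"dx":0,"dy":0,"dz":0.415,"ax":0,"ay":0,"az":0,"hand":-0.5},{"dx":0,"dy":0,"dz":0.415,"ax":0,"ay":0,"az":0,"hand":0.04},{"dx":0,"dy":0,"dz":0.415,"ax":0,"ay":0,"az":0,"hand":0.04}]'
python3 -m creep '[{"dx":0,"dy":0,"dz":0,"ax":0,"ay":0,"az":0,"hand":0.04},{"dx":0,"dy":0,"dz":0,"ax":0,"ay":0,"az":0,"hand":0.04},{"dx":0,"dy":0,"dz":-0.1,"ax":0,"ay":0,"az":0,"hand":0.04},{"dx":0,"dy":0,"dz":-0.2,"ax":0,"ay":0,"az":0,"hand":0.04},{"dx":0,"dy":0,"dz":-0.4,"ax":0,"ay":0,"az":0,"hand":0.04},{"dx":0,"dy":0,"dz":-0.6,"ax":0,"ay":0,"az":0,"hand":0.04},{"dx":0,"dy":0,"dz":-0.8,"ax":0,"ay":0,"az":0,"hand":0.04},{"dx":0,"dy":-0.1,"dz":-1,"ax":0,"ay":0,"az":0,"hand":0.04},{"dx":0,"dy":-0.3,"dz":-1,"ax":0,"ay":0,"az":0,"hand":0.04},{"dx":0,"dy":-0.5,"dz":-1,"ax":0,"ay":0,"az":0,"hand":0.04}]' | grep pos
python3 -m creep '[{"dx":0,"dy":-0.15,"dz":0,"ax":0,"ay":0,"az":-0.07,"hand":0.2},{"dx":-0.1,"dy":-0.3,"dz":0,"ax":0,"ay":0,"az":-0.15,"hand":0.2},{"dx":-0.2,"dy":-0.45,"dz":0,"ax":0,"ay":0,"az":-0.23,"hand":0.2},{"dx":-0.3,"dy":-0.6,"dz":0,"ax":0,"ay":0,"az":-0.31,"hand":0.2},{"dx":-0.4,"dy":-0.75,"dz":0,"ax":0,"ay":0,"az":-0.39,"hand":0.2},{"dx":-0.5,"dy":-0.9,"dz":0,"ax":0,"ay":0,"az":-0.47,"hand":0.2},{"dx":-0.5,"dy":-1,"dz":0,"ax":0,"ay":0,"az":-0.55,"hand":0.2},{"dx":-0.5,"dy":-1,"dz":0,"ax":0,"ay":0,"az":-0.63,"hand":0.2},{"dx":-0.5,"dy":-1,"dz":0,"ax":0,"ay":0,"az":-0.7,"hand":0.2},{"dx":-0.5,"dy":-1,"dz":0,"ax":0,"ay":0,"az":-0.78,"hand":0.2}]' |grep pos
python3 -c "
from look import *
go((451,-50,105,11.5),(451,11,60,11.5))
p,d,P=grab('scene')
cv2.imwrite('pics/bin2.png',cv2.resize(cv2.cvtColor(p[180:330,190:460],cv2.COLOR_RGB2BGR),None,fx=2.9,fy=2.9))"
```

```text
time_s: 32.8
ee_pos: [505.8, -296.7, 16.8]
tool_rot: [1.0, -0.014, 0.001, 0.0]
wrist_force: [1.2, 0.2, 0.2]
opening: 0.514
gripper_force: 0.0
ee_pos: [507.4, -247.1, 118.9]
ee_pos: [459.9, -144.9, 117.5]
t34.47 at [ 459.9 -144.9  117.5] yaw-21.1 tilt [ 0.002  0.    -1.   ] F [ 0.5  0.5 -0. ] open0.599
(451, -50, 105, 11.5) d [ 0.854 -0.424  0.125] a [ 0.001 -0.    -0.362] rows>=4.6
(451, 11, 60, 11.5) d [0.598 0.122 0.45 ] a [0. 0. 0.] rows>=1.8
```

View pics/bin2.png

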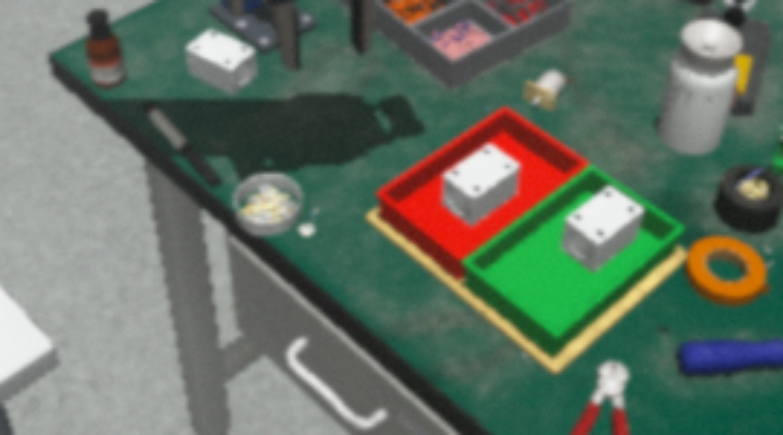

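Both sorted blocks lie flat in their bins, and the tin, motor and bottles are untouched. Now the last block, gripped slightly higher so the gripper body clears the gauge stand.

```bash
python3 -m creep '[{"dx":0.1,"dy":-0.05,"dz":0,"ax":0,"ay":0,"az":-0.07,"hand":0.2},{"dx":0.2,"dy":-0.1,"dz":0,"ax":0,"ay":0,"az":-0.14,"hand":0.2},{"dx":0.3,"dy":-0.15,"dz":0,"ax":0,"ay":0,"az":-0.21,"hand":0.2},{"dx":0.4,"dy":-0.2,"dz":0,"ax":0,"ay":0,"az":-0.28,"hand":0.2},{"dx":0.5,"dy":-0.25,"dz":0,"ax":0,"ay":0,"az":-0.35,"hand":0.2},{"dx":0.6,"dy":-0.3,"dz":0,"ax":0,"ay":0,"az":-0.362,"hand":0.2},{"dx":0.7,"dy":-0.35,"dz":0,"ax":0,"ay":0,"az":-0.362,"hand":0.2},{"dx":0.8,"dy":-0.42,"dz":0,"ax":0,"ay":0,"az":-0.362,"hand":0.2},{"dx":0.85,"dy":-0.42,"dz":0,"ax":0,"ay":0,"az":-0.362,"hand":0.2},{"dx":0.85,"dy":-0.42,"dz":0,"ax":0,"ay":0,"az":-0.362,"hand":0.2}]' |grep pos
python3 -m creep '[{"dx":0.15,"dy":0.03,"dz":0,"ax":0,"ay":0,"az":0,"hand":0.2},{"dx":0.3,"dy":0.06,"dz":0,"ax":0,"ay":0,"az":0,"hand":0.2},{"dx":0.45,"dy":0.1,"dz":0.1,"ax":0,"ay":0,"az":0,"hand":0.2},{"dx":0.56,"dy":0.12,"dz":0.2,"ax":0,"ay":0,"az":0,"hand":0.2},{"dx":0.56,"dy":0.12,"dz":0.3,"ax":0,"ay":0,"az":0,"hand":0.2},{"dx":0.56,"dy":0.12,"dz":0.4,"ax":0,"ay":0,"az":0,"hand":0.2},{"dx":0.56,"dy":0.12,"dz":0.5,"ax":0,"ay":0,"az":0,"hand":0.2},{"dx":0.56,"dy":0.12,"dz":0.5,"ax":0,"ay":0,"az":0,"hand":0.2},{"dx":0.56,"dy":0.12,"dz":0.5,"ax":0,"ay":0,"az":0,"hand":0.2},{"dx":0.56,"dy":0.12,"dz":0.5,"ax":0,"ay":0,"az":0,"hand":0.2}]' |grep pos
python3 -c "
from look import *
go((451.8,7.1,10,11.5))"
```

```text
ee_pos: [452.0, -49.5, 116.7]
ee_pos: [452.5, 5.9, 66.4]
t36.18 at [452.5   5.9  66.4] yaw11.1 tilt [-0. -0. -1.] F [ 0.1  0.3 -0. ] open0.598
(451.8, 7.1, 10, 11.5) d [ 0.014 -0.005  0.564] a [-0.     0.    -0.005] rows>=1.4
```

```bash
python3 -m creep '[{"dx":0.01,"dy":-0.005,"dz":0.1,"ax":0,"ay":0,"az":-0.005,"hand":0.2},{"dx":0.01,"dy":-0.005,"dz":0.25,"ax":0,"ay":0,"az":-0.005,"hand":0.2},{"dx":0.01,"dy":-0.005,"dz":0.4,"ax":0,"ay":0,"az":-0.005,"hand":0.2},{"dx":0.01,"dy":-0.005,"dz":0.5,"ax":0,"ay":0,"az":-0.005,"hand":0.2},{"dx":0.01,"dy":-0.005,"dz":0.56,"ax":0,"ay":0,"az":-0.005,"hand":0.2},{"dx":0.01,"dy":-0.005,"dz":0.56,"ax":0,"ay":0,"az":-0.005,"hand":0.2},{"dx":0.01,"dy":-0.005,"dz":0.56,"ax":0,"ay":0,"az":-0.005,"hand":-0.5},{"dx":0.01,"dy":-0.005,"dz":0.56,"ax":0,"ay":0,"az":-0.005,"hand":-0.5},{"dx":0.01,"dy":-0.005,"dz":0.56,"ax":0,"ay":0,"az":-0.005,"hand":-0.5},{"dx":0.01,"dy":-0.005,"dz":0.56,"ax":0,"ay":0,"az":-0.005,"hand":-0.5}]'
python3 -c "
from look import *
go((480,-45,63.3,0),(538.6,-40,63.3,-1.6))"
```

```text
time_s: 37.02
ee_pos: [452.3, 7.7, 10.9]
tool_rot: [0.632, 0.775, 0.001, 0.001]
wrist_force: [-0.6, 0.7, 1.4]
opening: 0.41
gripper_force: 30.0
t37.02 at [452.3   7.7  10.9] yaw11.6 tilt [ 0.001  0.    -1.   ] F [-0.6  0.7  1.4] open0.410
(480, -45, 63.3, 0) d [-0.572  0.166 -0.523] a [ 0.001 -0.     0.129] rows>=1.9
(538.6, -40, 63.3, -1.6) d [0.05  0.586 0.   ] a [0.    0.    0.018] rows>=1.4
```

```bash
python3 -m creep '[{"dx":0,"dy":0,"dz":-0.2,"ax":0,"ay":0,"az":0,"hand":-0.5},{"dx":0,"dy":0,"dz":-0.4,"ax":0,"ay":0,"az":0,"hand":-0.5},{"dx":-0.1,"dy":0,"dz":-0.53,"ax":0,"ay":0,"az":0,"hand":-0.5},{"dx":-0.25,"dy":0,"dz":-0.53,"ax":0,"ay":0,"az":0.07,"hand":-0.5},{"dx":-0.4,"dy":0.05,"dz":-0.53,"ax":0,"ay":0,"az":0.14,"hand":-0.5},{"dx":-0.57,"dy":0.1,"dz":-0.53,"ax":0,"ay":0,"az":0.145,"hand":-0.5},{"dx":-0.57,"dy":0.17,"dz":-0.53,"ax":0,"ay":0,"az":0.145,"hand":-0.5},{"dx":-0.57,"dy":0.17,"dz":-0.53,"ax":0,"ay":0,"az":0.145,"hand":-0.5},{"dx":-0.57,"dy":0.17,"dz":-0.53,"ax":0,"ay":0,"az":0.145,"hand":-0.5},{"dx":-0.57,"dy":0.17,"dz":-0.53,"ax":0,"ay":0,"az":0.145,"hand":-0.5}]'|grep pos
python3 -c "
from look import *
go((538.6,-40,63.9,-1.6))"
```

```text
ee_pos: [479.2, -43.8, 63.2]
t37.85 at [479.2 -43.8  63.2] yaw-1.4 tilt [-0.001  0.001 -1.   ] F [-0.5 -0.4 -1.1] open0.416
(538.6, -40, 63.9, -1.6) d [ 0.052  0.593 -0.008] a [-0.001 -0.     0.003] rows>=1.4
```

```bash
python3 -m creep '[{"dx":0,"dy":0.1,"dz":-0.005,"ax":0,"ay":0,"az":0.003,"hand":-0.5},{"dx":0,"dy":0.2,"dz":-0.005,"ax":0,"ay":0,"az":0.003,"hand":-0.5},{"dx":0,"dy":0.3,"dz":-0.005,"ax":0,"ay":0,"az":0.003,"hand":-0.5},{"dx":0,"dy":0.4,"dz":-0.005,"ax":0,"ay":0,"az":0.003,"hand":-0.5},{"dx":0,"dy":0.5,"dz":-0.005,"ax":0,"ay":0,"az":0.003,"hand":-0.5},{"dx":0,"dy":0.6,"dz":-0.005,"ax":0,"ay":0,"az":0.003,"hand":-0.5},{"dx":0.03,"dy":0.6,"dz":-0.005,"ax":0,"ay":0,"az":0.003,"hand":-0.5},{"dx":0.05,"dy":0.6,"dz":-0.005,"ax":0,"ay":0,"az":0.003,"hand":-0.5},{"dx":0.05,"dy":0.6,"dz":-0.005,"ax":0,"ay":0,"az":0.003,"hand":-0.5},{"dx":0.05,"dy":0.6,"dz":-0.005,"ax":0,"ay":0,"az":0.003,"hand":-0.5}]'|grep pos
python3 -c "
from look import *
go((538.6,-40,63.9,-1.6))"
```

```text
ee_pos: [539.3, -41.0, 63.7]
t38.68 at [539.3 -41.   63.7] yaw-1.7 tilt [-0.001  0.    -1.   ] F [ 0.1  0.1 -0.6] open0.413
(538.6, -40, 63.9, -1.6) d [ 0.01  -0.007 -0.002] a [-0.001 -0.    -0.001] rows>=0.0
```

```bash
python3 -m creep '[{"dx":0,"dy":-0.006,"dz":0,"ax":0,"ay":0,"az":0,"hand":-0.5},{"dx":0.04,"dy":-0.006,"dz":0,"ax":0,"ay":0,"az":0,"hand":-0.5},{"dx":0.08,"dy":-0.006,"dz":0,"ax":0,"ay":0,"az":0,"hand":-0.5},{"dx":0.12,"dy":-0.006,"dz":0,"ax":0,"ay":0,"az":0,"hand":-0.5},{"dx":0.15,"dy":-0.006,"dz":0,"ax":0,"ay":0,"az":0,"hand":-0.5},{"dx":0.18,"dy":-0.006,"dz":0,"ax":0,"ay":0,"az":0,"hand":-0.5},{"dx":0.2,"dy":-0.006,"dz":0,"ax":0,"ay":0,"az":0,"hand":-0.5},{"dx":0.22,"dy":-0.006,"dz":0,"ax":0,"ay":0,"az":0,"hand":-0.5},{"dx":0.24,"dy":-0.006,"dz":0,"ax":0,"ay":0,"az":0,"hand":-0.5},{"dx":0.27,"dy":-0.006,"dz":0,"ax":0,"ay":0,"az":0,"hand":-0.5}]' 
python3 -c "
from look import *
go((539.7,1,63.9,-1.6))"
```

```text
time_s: 39.52
ee_pos: [540.1, -14.3, 63.9]
tool_rot: [0.718, 0.696, -0.0, 0.0]
wrist_force: [-0.2, 0.5, -1.0]
opening: 0.41
gripper_force: 30.0
t39.52 at [540.1 -14.3  63.9] yaw-1.7 tilt [ 0. -0. -1.] F [-0.2  0.5 -1. ] open0.410
(539.7, 1, 63.9, -1.6) d [ 0.153 -0.009  0.   ] a [ 0.     0.    -0.002] rows>=0.4
```

```bash
python3 -m creep '[{"dx":0.02,"dy":-0.007,"dz":0,"ax":0,"ay":0,"az":0,"hand":-0.5},{"dx":0.05,"dy":-0.007,"dz":0,"ax":0,"ay":0,"az":0,"hand":-0.5},{"dx":0.08,"dy":-0.007,"dz":0,"ax":0,"ay":0,"az":0,"hand":-0.5},{"dx":0.11,"dy":-0.007,"dz":0,"ax":0,"ay":0,"az":0,"hand":-0.5},{"dx":0.13,"dy":-0.007,"dz":0,"ax":0,"ay":0,"az":0,"hand":-0.5},{"dx":0.15,"dy":-0.007,"dz":0,"ax":0,"ay":0,"az":0,"hand":-0.5},{"dx":0.165,"dy":-0.007,"dz":0,"ax":0,"ay":0,"az":0,"hand":-0.5},{"dx":0.18,"dy":-0.007,"dz":0,"ax":0,"ay":0,"az":0,"hand":-0.5},{"dx":0.19,"dy":-0.007,"dz":0,"ax":0,"ay":0,"az":0,"hand":-0.5},{"dx":0.2,"dy":-0.007,"dz":0,"ax":0,"ay":0,"az":0,"hand":-0.5}]'
```

```text
time_s: 40.35
ee_pos: [540.1, 5.8, 63.9]
tool_rot: [0.718, 0.696, 0.0, 0.0]
wrist_force: [-0.2, -0.8, -2.3]
opening: 0.409
gripper_force: 30.0
```

```bash
python3 -m creep '[{"dx":0.005,"dy":0,"dz":0,"ax":0,"ay":0,"az":0,"hand":-0.5},{"dx":0.01,"dy":0,"dz":0,"ax":0,"ay":0,"az":0,"hand":-0.5},{"dx":0.015,"dy":0,"dz":0,"ax":0,"ay":0,"az":0,"hand":-0.5},{"dx":0.02,"dy":0,"dz":0,"ax":0,"ay":0,"az":0,"hand":-0.5},{"dx":0.025,"dy":0,"dz":0,"ax":0,"ay":0,"az":0,"hand":-0.5},{"dx":0.03,"dy":0,"dz":0,"ax":0,"ay":0,"az":0,"hand":-0.5},{"dx":0.035,"dy":0,"dz":0,"ax":0,"ay":0,"az":0,"hand":-0.5},{"dx":0.035,"dy":0,"dz":0,"ax":0,"ay":0,"az":0,"hand":-0.5},{"dx":0.035,"dy":0,"dz":0,"ax":0,"ay":0,"az":0,"hand":-0.5},{"dx":0.035,"dy":0,"dz":0,"ax":0,"ay":0,"az":0,"hand":-0.5}]'
```

```text
time_s: 41.18
ee_pos: [540.1, 8.1, 64.0]
tool_rot: [0.718, 0.696, -0.0, 0.001]
wrist_force: [0.1, -5.1, -0.5]
opening: 0.414
gripper_force: 30.0
```

```bash
python3 -m creep '[{"dx":0,"dy":0,"dz":0,"ax":0,"ay":0,"az":0,"hand":-0.5},{"dx":-0.02,"dy":0,"dz":0,"ax":0,"ay":0,"az":0,"hand":-0.5},{"dx":-0.03,"dy":0.01,"dz":0,"ax":0,"ay":0,"az":0,"hand":-0.5},{"dx":-0.03,"dy":0.02,"dz":0,"ax":0,"ay":0,"az":0,"hand":-0.5},{"dx":-0.03,"dy":0.03,"dz":0,"ax":0,"ay":0,"az":0,"hand":-0.5},{"dx":-0.03,"dy":0.035,"dz":0,"ax":0,"ay":0,"az":0,"hand":-0.5},{"dx":-0.03,"dy":0.035,"dz":0,"ax":0,"ay":0,"az":0,"hand":-0.5},{"dx":-0.03,"dy":0.035,"dz":0,"ax":0,"ay":0,"az":0,"hand":-0.5},{"dx":-0.03,"dy":0.035,"dz":0,"ax":0,"ay":0,"az":0,"hand":-0.5},{"dx":-0.03,"dy":0.035,"dz":0,"ax":0,"ay":0,"az":0,"hand":-0.5}]'
python3 -m creep '[{"dx":0,"dy":-0.02,"dz":0,"ax":0,"ay":0,"az":0,"hand":-0.5},{"dx":0,"dy":-0.035,"dz":0,"ax":0,"ay":0,"az":0,"hand":-0.5},{"dx":-0.04,"dy":-0.035,"dz":0,"ax":0,"ay":0,"az":0,"hand":-0.5},{"dx":-0.1,"dy":-0.035,"dz":0,"ax":0,"ay":0,"az":0,"hand":-0.5},{"dx":-0.16,"dy":-0.035,"dz":0,"ax":0,"ay":0,"az":0,"hand":-0.5},{"dx":-0.24,"dy":-0.035,"dz":0,"ax":0,"ay":0,"az":0,"hand":-0.5},{"dx":-0.32,"dy":-0.035,"dz":0,"ax":0,"ay":0,"az":0,"hand":-0.5},{"dx":-0.4,"dy":-0.035,"dz":0,"ax":0,"ay":0,"az":0,"hand":-0.5},{"dx":-0.48,"dy":-0.035,"dz":0,"ax":0,"ay":0,"az":0,"hand":-0.5},{"dx":-0.55,"dy":-0.035,"dz":0,"ax":0,"ay":0,"az":0,"hand":-0.5}]'
```

```text
time_s: 42.02
ee_pos: [541.8, 7.0, 63.5]
tool_rot: [0.717, 0.697, -0.001, -0.002]
wrist_force: [-5.1, 0.5, 1.9]
opening: 0.411
gripper_force: 30.0
time_s: 42.85
ee_pos: [538.4, -50.1, 64.0]
tool_rot: [0.718, 0.696, 0.0, 0.0]
wrist_force: [-0.3, 0.3, -1.6]
opening: 0.409
gripper_force: 30.0
```

It has the same tight play, so it is good: near half of the green bin.

```bash
python3 -m creep '[{"dx":-0.1,"dy":0,"dz":-0.1,"ax":0,"ay":0,"az":0,"hand":-0.5},{"dx":-0.2,"dy":0,"dz":-0.2,"ax":0,"ay":0,"az":0.07,"hand":-0.5},{"dx":-0.3,"dy":-0.1,"dz":-0.3,"ax":0,"ay":0,"az":0.14,"hand":-0.5},{"dx":-0.4,"dy":-0.2,"dz":-0.4,"ax":0,"ay":0,"az":0.21,"hand":-0.5},{"dx":-0.5,"dy":-0.3,"dz":-0.45,"ax":0,"ay":0,"az":0.28,"hand":-0.5},{"dx":-0.6,"dy":-0.4,"dz":-0.45,"ax":0,"ay":0,"az":0.35,"hand":-0.5},{"dx":-0.7,"dy":-0.5,"dz":-0.45,"ax":0,"ay":0,"az":0.42,"hand":-0.5},{"dx":-0.8,"dy":-0.5,"dz":-0.45,"ax":0,"ay":0,"az":0.5,"hand":-0.5},{"dx":-0.9,"dy":-0.5,"dz":-0.45,"ax":0,"ay":0,"az":0.5,"hand":-0.5},{"dx":-1,"dy":-0.5,"dz":-0.45,"ax":0,"ay":0,"az":0.5,"hand":-0.5}]'|grep pos
python3 -c "
from look import *
go((465,-265,108,-91.4),(465,-403.4,108,-91.4))"
```

```text
ee_pos: [485.7, -148.1, 109.4]
t43.68 at [ 485.7 -148.1  109.4] yaw-46.5 tilt [ 0.001 -0.    -1.   ] F [ 0.1 -0.7 -1.3] open0.413
(465, -265, 108, -91.4) d [-0.955  0.706  0.014] a [ 0.    -0.     0.499] rows>=6.3
(465, -403.4, 108, -91.4) d [0.034 1.384 0.   ] a [0. 0. 0.] rows>=3.3
```

```bash
python3 -m creep '[{"dx":-0.1,"dy":0.08,"dz":0,"ax":0,"ay":0,"az":0.07,"hand":-0.5},{"dx":-0.2,"dy":0.16,"dz":0,"ax":0,"ay":0,"az":0.14,"hand":-0.5},{"dx":-0.35,"dy":0.25,"dz":0,"ax":0,"ay":0,"az":0.21,"hand":-0.5},{"dx":-0.5,"dy":0.35,"dz":0,"ax":0,"ay":0,"az":0.28,"hand":-0.5},{"dx":-0.65,"dy":0.45,"dz":0,"ax":0,"ay":0,"az":0.35,"hand":-0.5},{"dx":-0.8,"dy":0.55,"dz":0,"ax":0,"ay":0,"az":0.42,"hand":-0.5},{"dx":-0.9,"dy":0.65,"dz":0,"ax":0,"ay":0,"az":0.5,"hand":-0.5},{"dx":-0.95,"dy":0.7,"dz":0,"ax":0,"ay":0,"az":0.5,"hand":-0.5},{"dx":-0.95,"dy":0.7,"dz":0,"ax":0,"ay":0,"az":0.5,"hand":-0.5},{"dx":-0.95,"dy":0.7,"dz":0,"ax":0,"ay":0,"az":0.5,"hand":-0.5}]'|grep pos
python3 -m creep '[{"dx":0.03,"dy":0.1,"dz":0,"ax":0,"ay":0,"az":0,"hand":-0.5},{"dx":0.03,"dy":0.25,"dz":0,"ax":0,"ay":0,"az":0,"hand":-0.5},{"dx":0.03,"dy":0.4,"dz":0,"ax":0,"ay":0,"az":0,"hand":-0.5},{"dx":0.03,"dy":0.55,"dz":0,"ax":0,"ay":0,"az":0,"hand":-0.5},{"dx":0.03,"dy":0.7,"dz":0,"ax":0,"ay":0,"az":0,"hand":-0.5},{"dx":0.03,"dy":0.85,"dz":0,"ax":0,"ay":0,"az":0,"hand":-0.5},{"dx":0.03,"dy":1,"dz":0,"ax":0,"ay":0,"az":0,"hand":-0.5},{"dx":0.03,"dy":1,"dz":0,"ax":0,"ay":0,"az":0,"hand":-0.5},{"dx":0.03,"dy":1,"dz":0,"ax":0,"ay":0,"az":0,"hand":-0.5},{"dx":0.03,"dy":1,"dz":0,"ax":0,"ay":0,"az":0,"hand":-0.5}]' | grep pos
python3 -m creep '[{"dx":0,"dy":0.1,"dz":0,"ax":0,"ay":0,"az":0,"hand":-0.5},{"dx":0,"dy":0.2,"dz":0,"ax":0,"ay":0,"az":0,"hand":-0.5},{"dx":0,"dy":0.3,"dz":0,"ax":0,"ay":0,"az":0,"hand":-0.5},{"dx":0,"dy":0.38,"dz":0.1,"ax":0,"ay":0,"az":0,"hand":-0.5},{"dx":0,"dy":0.38,"dz":0.2,"ax":0,"ay":0,"az":0,"hand":-0.5},{"dx":0,"dy":0.38,"dz":0.3,"ax":0,"ay":0,"az":0,"hand":-0.5},{"dx":0,"dy":0.38,"dz":0.4,"ax":0,"ay":0,"az":0,"hand":-0.5},{"dx":0,"dy":0.38,"dz":0.45,"ax":0,"ay":0,"az":0,"hand":-0.5},{"dx":0,"dy":0.38,"dz":0.45,"ax":0,"ay":0,"az":0,"hand":-0.5},{"dx":0,"dy":0.38,"dz":0.45,"ax":0,"ay":0,"az":0,"hand":-0.5}]' | grep pos
python3 -c "
from look import *
go((465,-403.4,22,-91.4))"
```

```text
ee_pos: [464.4, -263.3, 108.8]
ee_pos: [464.7, -362.3, 108.6]
ee_pos: [463.1, -401.0, 63.4]
t46.18 at [ 463.1 -401.    63.4] yaw-91.7 tilt [-0.001  0.    -1.   ] F [-0.   0.  -1.2] open0.410
(465, -403.4, 22, -91.4) d [0.021 0.024 0.414] a [-0.     0.001 -0.003] rows>=1.0
```

```bash
python3 -m creep '[{"dx":0.02,"dy":0.02,"dz":0,"ax":0,"ay":0,"az":0,"hand":-0.5},{"dx":0.02,"dy":0.02,"dz":0.1,"ax":0,"ay":0,"az":0,"hand":-0.5},{"dx":0.02,"dy":0.02,"dz":0.2,"ax":0,"ay":0,"az":0,"hand":-0.5},{"dx":0.02,"dy":0.02,"dz":0.3,"ax":0,"ay":0,"az":0,"hand":-0.5},{"dx":0.02,"dy":0.02,"dz":0.36,"ax":0,"ay":0,"az":0,"hand":-0.5},{"dx":0.02,"dy":0.02,"dz":0.4,"ax":0,"ay":0,"az":0,"hand":-0.5},{"dx":0.02,"dy":0.02,"dz":0.415,"ax":0,"ay":0,"az":0,"hand":-0.5},{"dx":0.02,"dy":0.02,"dz":0.418,"ax":0,"ay":0,"az":0,"hand":-0.5},{"dx":0.02,"dy":0.02,"dz":0.418,"ax":0,"ay":0,"az":0,"hand":0.04},{"dx":0.02,"dy":0.02,"dz":0.418,"ax":0,"ay":0,"az":0,"hand":0.04}]'
python3 -m creep '[{"dx":0,"dy":0,"dz":0,"ax":0,"ay":0,"az":0,"hand":0.04},{"dx":0,"dy":0,"dz":0,"ax":0,"ay":0,"az":0,"hand":0.04},{"dx":0,"dy":0,"dz":-0.1,"ax":0,"ay":0,"az":0,"hand":0.04},{"dx":0,"dy":0,"dz":-0.2,"ax":0,"ay":0,"az":0,"hand":0.04},{"dx":0,"dy":0,"dz":-0.4,"ax":0,"ay":0,"az":0,"hand":0.04},{"dx":0,"dy":0,"dz":-0.6,"ax":0,"ay":0,"az":0,"hand":0.04},{"dx":0,"dy":0,"dz":-0.8,"ax":0,"ay":0,"az":0,"hand":0.04},{"dx":0,"dy":-0.1,"dz":-1,"ax":0,"ay":0,"az":0,"hand":0.04},{"dx":0,"dy":-0.3,"dz":-1,"ax":0,"ay":0,"az":0,"hand":0.04},{"dx":0,"dy":-0.5,"dz":-1,"ax":0,"ay":0,"az":0,"hand":0.04}]' | grep pos
python3 -m creep '[{"dx":0,"dy":-0.15,"dz":0,"ax":0,"ay":0,"az":0,"hand":0.04},{"dx":0,"dy":-0.3,"dz":0,"ax":0,"ay":0,"az":0,"hand":0.04},{"dx":0,"dy":-0.5,"dz":0,"ax":0,"ay":0,"az":0,"hand":0.04},{"dx":0,"dy":-0.7,"dz":0,"ax":0,"ay":0,"az":0,"hand":0.04},{"dx":0,"dy":-0.9,"dz":0,"ax":0,"ay":0,"az":0,"hand":0.04},{"dx":0,"dy":-1,"dz":0,"ax":0,"ay":0,"az":0,"hand":0.04},{"dx":0,"dy":-1,"dz":0,"ax":0,"ay":0,"az":0,"hand":0.04},{"dx":0,"dy":-1,"dz":0,"ax":0,"ay":0,"az":0,"hand":0.04},{"dx":0,"dy":-1,"dz":0,"ax":0,"ay":0,"az":0,"hand":0.04},{"dx":0,"dy":-1,"dz":0,"ax":0,"ay":0,"az":0,"hand":0.04}]' | grep pos
python3 -c "
from look import *
go()
p,d,P=grab('scene')
cv2.imwrite('pics/bin3.png',cv2.resize(cv2.cvtColor(p[180:330,190:460],cv2.COLOR_RGB2BGR),None,fx=2.9,fy=2.9))"
```

```text
time_s: 47.02
ee_pos: [465.3, -403.7, 22.2]
tool_rot: [1.0, -0.015, 0.0, 0.0]
wrist_force: [0.2, 0.0, 0.1]
opening: 0.516
gripper_force: 0.0
ee_pos: [467.0, -354.4, 124.7]
ee_pos: [469.4, -254.9, 122.5]
t48.68 at [ 469.4 -254.9  122.5] yaw-91.8 tilt [ 0.001 -0.001 -1.   ] F [-0.2 -0.1  0.1] open0.520
```

View pics/bin3.png

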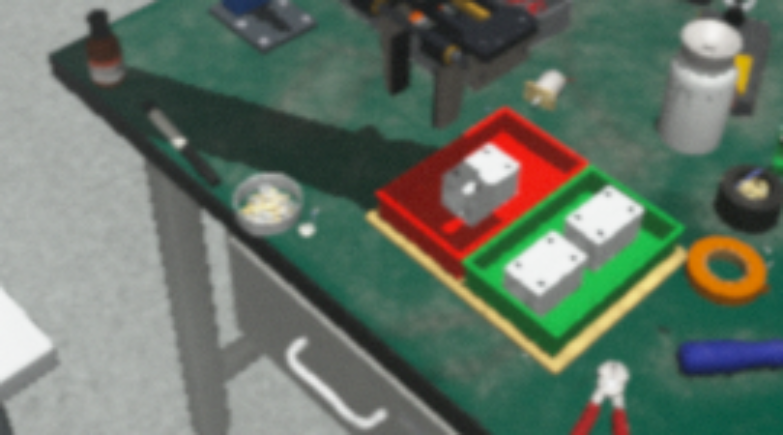

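Two blocks lie flat in the green bin, at about crop pixels (545,272) and (603,225), and one in the red at (480,183). Everything else is in place and the gripper is clear.

```bash
python3 -c "
from plant import ticket
print(ticket.sign_off())"
```

```text
the job is handed in; nothing more can be done
None
```

All three blocks were gauged and sorted: two stopped at the step and lie flat in the green bin, one reached the collar and lies flat in the red bin; I handed the job in at about 49 s, and no verdict was shown.

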